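Load the bar wrapper's magazine and clear the breakage

ROBOT

A 7-joint arm with a two-finger parallel gripper is mounted at the origin on a cart in front of the work surface, level with it; the furniture and walls round the work are solid. World frame = base frame: x ahead of the robot, y to its left, z up, the work surface at z = 0. Lengths are in m, angles in rad, forces in N, time in s.
With the tool pointing down it reaches from about 0.425 to 0.95 m from the base axis. Payload 4.7 kg.
Tool frame: the origin (TCP) lies at the very end of the fingers, on their centre line; the grasp point (between the pads) lies 19 mm behind it; z points along the fingers, y is the direction in which the jaws open and shut (so a half turn about z gives the same grasp; the last joint's range is limited). The gripper opens to 85 mm and grips with 20 to 120 N. Pads are 22 mm wide; open, the fingers measure 114 mm over their backs; the gripper's body (76 mm by 85 mm) begins 54 mm behind the grasp point. The pads swing forward as they close: fully open they stand 13 mm farther back than shut.
Start: joints at [-1.215, 0.469, -0.049, 1.532, 0.024, 1.141, -0.082], TCP at [0.253, 0.626, 0.231] pointing down, gripper open.
Joint ranges: [-2.59, 2.59], [-0.33, 1.99], [-1.39, 1.29], [0.1, 2.45], [-1.04, 4.18], [0.21, 1.99], [-2.66, 2.66]. Speed limits (rad/s): [2.57, 2.57, 3.14, 3.14, 3.14, 3.14, 3.14].

INTERFACE

Orientations are given as a rotation vector (axis times angle).
In Python, from bench import ctrl gives the robot as it stands.
- The arm moves only by the tool send_rows, never from a script. Its argument "rows" is one flat list of numbers, 7 for each row, row after row: the shift along the tool's x, y, z in units of 50 mm (1.0 is 50 mm), then the turn, a rotation vector about the tool's x, y, z in units of 8 degrees (1.0 is 8 degrees), then the opening, from -1 (shut) to 1 (fully open), so that 0 is half open. In form: [x, y, z, wx, wy, wz, gripper, x, y, z, wx, wy, wz, gripper, ...]. A call has 1 to 12 rows; each row shifts and turns the pose as measured when the row begins, along the tool's axes as they then stand; what a row does not reach is not made up. A row lasts 1/8 s, in which the tool goes at most 62.5 mm and 10.7 degrees, less where a joint would pass 70% of its speed; a pose out of reach is approached as far as the arm can. A call is refused whole if a number of a shift passes 1 or a number of a turn 1, either way. A call with a gripper value outside its range is refused whole. The fingers move at their own pace and stop on an object; "force" is the grip in N (left out, the last holds). Time passes only in rows, so rows that do not move let the fingers close. It gives the time, the measured TCP pose, the force and the opening at its end, in the units of the state.
- ctrl.get_obs(): the state, without advancing time (a new reading comes with each control period).
- ctrl.snapshot(name): name is "scene" or "top"; returns (picture, depth): 400x640x3 uint8, blue, green, red; 400x640 float32, m along the optical axis (not along the pixel's ray), 0 where there is no reading.
- ctrl.calibration(name): a dict with "fx", "fy", "cx", "cy" (pixels), "camera_from_world" (4x4, takes a point from world to camera coordinates). Camera axes: x right, y down, z forward; pixel columns grow to the right and rows downward; lengths in m; the calibration is good to about 2 mm. A picture is of the moment at which its call begins. calibration takes no time and is no camera call.
- ctrl.sign_off(): hands the job in, once; it reports no verdict.
The state is a dict: "clock": time; "joints": joint angles; "qvel": joint speeds; "joint_torque": joint torques, N m; "tool_pos": TCP position; "tcp_rot": TCP orientation; "ft_force": force on the tool from outside, world axes, zero at the start; "ft_torque": the same for the moment, N m; "width": opening from 0.0 (shut) to 1.0 (fully open).
Only numpy, scipy, OpenCV 4.12 (cv2) and the standard library are available. Lean on these libraries where they do the work, as an engineer would, in place of code of your own. Each camera call takes 0.05 s, during which the arm holds its last target. There are 200 camera calls.

TASK

Load the feed magazine of the bar wrapping machine: first draw its blue follower all the way back, then stand every whole chocolate bar on its short end in the trough between end plate and follower, one behind the other, and finally slide the follower up so that the row stands upright, packed close without gaps between end plate and follower. Drop the broken pieces of chocolate into the steel bowl for melting down, and leave the bottles and the steel cup beyond the magazine where they are.

Things in the scene. Friction and masses are not known exactly. Their poses are not given: they have to be found in the camera images.
- bar_1: a whole moulded dark chocolate bar with 2 x 4 segments, 100 x 60 x 16 mm, 90 to 130 g, at the start lying flat on the table, segments up; origin at the centre of the bar, x along its 100 mm length, y along its 60 mm width, z through its 16 mm thickness, out of the segment side; None if absent this time (3 or 4 are present)
- bar_2: a whole moulded dark chocolate bar with 2 x 4 segments, 100 x 60 x 16 mm, 90 to 130 g, at the start lying flat on the table, segments up; origin at the centre of the bar, x along its 100 mm length, y along its 60 mm width, z through its 16 mm thickness, out of the segment side; None if absent this time (3 or 4 are present)
- bar_3: a whole moulded dark chocolate bar with 2 x 4 segments, 100 x 60 x 16 mm, 90 to 130 g, at the start lying flat on the table, segments up; origin at the centre of the bar, x along its 100 mm length, y along its 60 mm width, z through its 16 mm thickness, out of the segment side; None if absent this time (3 or 4 are present)
- bar_4: a whole moulded dark chocolate bar with 2 x 4 segments, 100 x 60 x 16 mm, 90 to 130 g, at the start lying flat on the table, segments up; origin at the centre of the bar, x along its 100 mm length, y along its 60 mm width, z through its 16 mm thickness, out of the segment side; None if absent this time (3 or 4 are present)
- bark_2: broken piece of lighter brown chocolate with an irregular outline, a reject, lying flat; 52 x 48 x 12 mm flat slab, origin at the centre of its underside as it starts, z out of its upper face; None if absent
- bark_5: broken piece of lighter brown chocolate with an irregular outline, a reject, lying flat; 48 x 46 x 12 mm flat slab, origin at the centre of its underside as it starts, z out of its upper face; None if absent
- bark_7: broken piece of lighter brown chocolate with an irregular outline, a reject, lying flat; 48 x 55 x 12 mm flat slab, origin at the centre of its underside as it starts, z out of its upper face; None if absent
- magazine: open feed magazine of the bar wrapper, bolted to the table: a steel trough with a white floor. Origin on the table, under the middle of the end plate's inner face; x runs level along the trough from end plate to follower (roughly to the robot's right), z up. Inside width 68 mm (sides at y = +-34 mm, tops only 22 mm over the table, 74 mm over the outside). End plate 98 mm high over the table, at x = 0; trough ends at x = 220 mm
- magazine_floor (a point): point on the trough's floor at the middle of the end plate's inner face, 14 mm over the table; axes as the magazine's. A bar stood on its 60 x 16 mm end flat against the end plate has its centre 8 mm along x and 50 mm up from here, its top 114 mm over the table; each further bar adds 16 mm of x
- follower (a joint): blue follower block that slides along the trough: value = clear gap in m between end plate and follower's front face, 0 (touching) to 0.150 (right back); 0.006 to 0.026 at the start. It slides with about 2.5 N of friction plus 4 N per m/s and stays where it is left. Its front is an upright plate, 62 mm wide, from the floor to 73 mm over the table
- follower_knob (a point): middle of the follower's black round knob (20 mm diameter, from 60 to 93 mm above the table, on a 10 mm stem); it lies 38 mm behind the follower's front face, on the trough's centre line, 78 mm above the table; the axes are the magazine's
- remelt_bowl: loose round stainless steel bowl for chocolate to be melted again: 150 mm across the rim, 55 mm high, 0.6 kg, origin at the centre of its underside, z up
- squeeze_bottle_2: bystander: brown squeeze bottle with white nozzle, 56 mm diameter, 185 mm high, standing at the far left, next to two others that are fixed; origin at the centre of its underside
- sample_cup_3: bystander: small steel cup, 72 mm diameter, 36 mm high, beyond the magazine; origin at the centre of its underside
There are look-alikes about, which are no part of the job. Leave any black or orange look-alike of the bark_7 alone. Leave any red look-alike of the bark_5 alone.

How it is judged:
On the way, in this order (a step that is already met when the one before it is completed fails the run):
1. the follower is drawn back until the gap between end plate and follower is more than 90 mm (x of follower_knob in the frame of magazine above 0.128 m), for 0.2 s.
2. every bar stands on its short end on the magazine floor, between the end plate and the follower (long edge within 10 degrees of upright) (angle between the x axis of each of bar_1, bar_2, bar_3, bar_4 and the z axis of magazine, either way round below 0.17 rad and x of bar_1 in the frame of magazine between 0 and 0.15 m and y of bar_1 in the frame of magazine between -0.013 and 0.013 m and z of bar_1 in the frame of magazine between 0.055 and 0.073 m and x of bar_2 in the frame of magazine between 0 and 0.15 m and y of bar_2 in the frame of magazine between -0.013 and 0.013 m and z of bar_2 in the frame of magazine between 0.055 and 0.073 m and x of bar_3 in the frame of magazine between 0 and 0.15 m and y of bar_3 in the frame of magazine between -0.013 and 0.013 m and z of bar_3 in the frame of magazine between 0.055 and 0.073 m and x of bar_4 in the frame of magazine between 0 and 0.15 m and y of bar_4 in the frame of magazine between -0.013 and 0.013 m and z of bar_4 in the frame of magazine between 0.055 and 0.073 m), for 0.3 s.
At the end, for the whole second after the job is handed in: Each bar present stands on its short end in the trough within 6 degrees of upright; gaps in the row, to end plate and to follower are each under 4 mm, follower gap under 72 mm; each broken piece present lies in the upright bowl (within 65 mm of its middle); all at rest (x of follower_knob in the frame of magazine below 0.11 m and angle between the x axis of each of bar_1, bar_2, bar_3, bar_4 and the z axis of magazine, either way round below 0.1 rad and x of bar_1 in the frame of magazine between 0 and 0.15 m and y of bar_1 in the frame of magazine between -0.013 and 0.013 m and z of bar_1 in the frame of magazine between 0.055 and 0.073 m and linear speed of each of bar_1, bar_2, bar_3, bar_4, bark_2, bark_5, bark_7 below 0.02 m/s and (distance between bar_1 and bar_2 below 0.0205 m or distance between bar_1 and bar_3 below 0.0205 m or distance between bar_1 and bar_4 below 0.0205 m) and x of bar_2 in the frame of magazine between 0 and 0.15 m and y of bar_2 in the frame of magazine between -0.013 and 0.013 m and z of bar_2 in the frame of magazine between 0.055 and 0.073 m and (distance between bar_2 and bar_1 below 0.0205 m or distance between bar_2 and bar_3 below 0.0205 m or distance between bar_2 and bar_4 below 0.0205 m) and x of bar_3 in the frame of magazine between 0 and 0.15 m and y of bar_3 in the frame of magazine between -0.013 and 0.013 m and z of bar_3 in the frame of magazine between 0.055 and 0.073 m and (distance between bar_3 and bar_1 below 0.0205 m or distance between bar_3 and bar_2 below 0.0205 m or distance between bar_3 and bar_4 below 0.0205 m) and x of bar_4 in the frame of magazine between 0 and 0.15 m and y of bar_4 in the frame of magazine between -0.013 and 0.013 m and z of bar_4 in the frame of magazine between 0.055 and 0.073 m and (distance between bar_4 and bar_1 below 0.0205 m or distance between bar_4 and bar_2 below 0.0205 m or distance between bar_4 and bar_3 below 0.0205 m) and x of any of bar_1, bar_2, bar_3, bar_4 in the frame of magazine below 0.0125 m and x of any of bar_1, bar_2, bar_3, bar_4 in the frame of follower_knob above -0.0505 m and horizontal distance between each of bark_2, bark_5, bark_7 and remelt_bowl below 0.065 m and height (world z) of bark_2 between 0.001 and 0.055 m and height (world z) of bark_5 between 0.001 and 0.055 m and height (world z) of bark_7 between 0.001 and 0.055 m and angle between remelt_bowl's own z axis and vertical below 0.15 rad); the robot touches nothing.
It fails at once if the brown squeeze bottle is shoved more than 40 mm or knocked over (distance of squeeze_bottle_2 from where it was at the start of the episode above 0.04 m or angle between squeeze_bottle_2's own z axis and vertical above 0.6 rad).
It fails at once if the steel cup is shoved more than 40 mm or knocked over (distance of sample_cup_3 from where it was at the start of the episode above 0.04 m or angle between sample_cup_3's own z axis and vertical above 0.6 rad).
It fails at once if the bowl is tipped over (angle between remelt_bowl's own z axis and vertical above 0.7 rad).
Of bar_1, bar_2, bar_3, bar_4 only 3 to 4 are there at a start; the rules pass over those that are not, and their reading is None.
Of bark_2, bark_5, bark_7 only 1 to 3 are there at a start; the rules pass over those that are not, and their reading is None.
At some moment in a run one of bark_2, bark_5, bark_7 may be knocked a few centimetres aside while the robot is not near it.
Once in a run the grip may slacken for a moment while it holds something.
It also fails if it takes over 210 s, if anything falls off the work surface, if the arm or the gripper's body presses on something with over 40 N, if the wrist force passes 120 N, or if a joint passes its speed limit or range.

## Working session

There is one attempt and no reset: what is moved stays moved. The work goes in short steps, Python scripts to look and compute and a tool call to move; the robot and the scene stay as the last step left them, time stands still between calls to the robot, and variables do not carry over. Pictures are saved under pics/ and viewed, on a budget of 14 in all, crops included, one or two more only if the job needs it, and the job is handed in when it is done.

Besides the shell and the picture viewer there is one more tool, called as name(argument=value, ...), one argument or row to a line, values as JSON. send_rows: Moves the arm, as the interface text tells. Its arguments: {"type":"object","properties":{"rows":{"type":"array","items":{"type":"number"}},"force":{"type":"number"}},"required":["rows"]}

```bash
ls; mkdir -p pics; python3 - <<'E'
from bench import ctrl
import cv2,numpy as np
np.set_printoptions(precision=4,suppress=True)
for n in("scene","top"):
    im,d=ctrl.snapshot(n); cv2.imwrite(f"pics/a_{n}.png",im); np.save(f"pics/a_{n}.npy",d)
    c=ctrl.calibration(n); print(n,c["fx"],c["cx"],c["cy"]); print(c["camera_from_world"])
o=ctrl.get_obs(); print(o)
E
```

```text
pics
scene 375.1389707401769 319.11666973501156 202.327972562186
[[ 0.8719 -0.4893  0.0202 -0.5183]
 [-0.3226 -0.6051 -0.7279  0.269 ]
 [ 0.3684  0.6281 -0.6854  0.8008]
 [ 0.      0.      0.      1.    ]]
top 512.6593674432269 322.42811606789724 206.27903659248278
[[-0.0047 -0.9999  0.0142  0.0072]
 [-0.9938  0.0031 -0.1107  0.6062]
 [ 0.1107 -0.0147 -0.9937  1.6058]
 [ 0.      0.      0.      1.    ]]
{'clock': 0.1, 'joints': array([-1.2149,  0.4694, -0.0486,  1.5336,  0.0241,  1.141 , -0.0823]), 'qvel': array([-0.001 , -0.0036,  0.0013, -0.0023,  0.0015,  0.0005, -0.0015]), 'joint_torque': array([  0.0009, -51.1514,  -0.0468, -23.8391,   0.0108,   0.0043,
        -0.    ]), 'tool_pos': array([0.2532, 0.6251, 0.2304]), 'tcp_rot': array([-0.6007, -3.0834,  0.0027]), 'ft_force': array([-0.2025, -0.3129, -0.4072]), 'ft_torque': array([-0.0268,  0.0279,  0.0359]), 'width': 1.000547485658875}
```

View pics/a_scene.png

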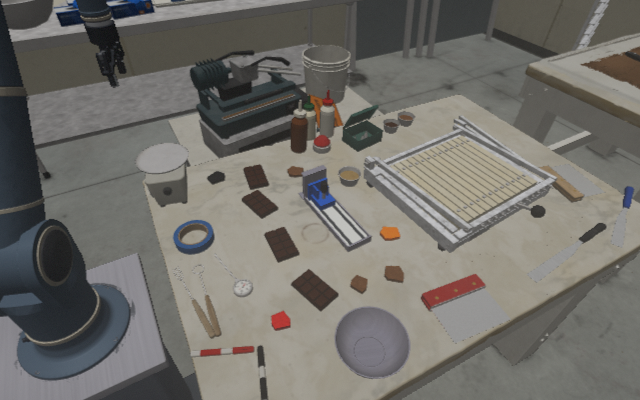

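View pics/a_top.png

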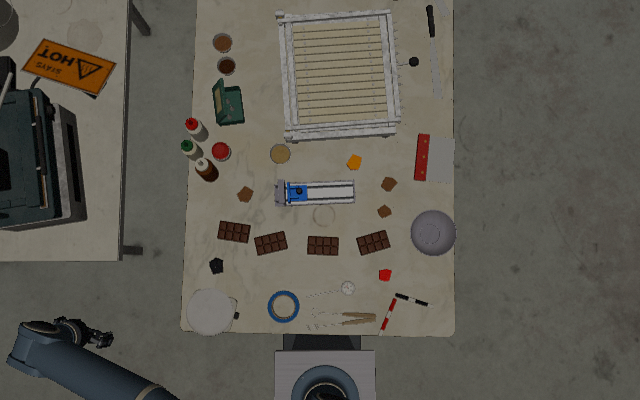

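The top picture shows four bars (234,232), (270,243), (323,245) and (373,242), and three broken pieces at (245,194), (389,184) and (384,211). The bowl is at (433,233). The magazine runs from (280,192) to (355,192), with the follower near (298,191).

```bash
cat > h.py <<'E'
from bench import ctrl
import cv2,numpy as np
from scipy.spatial.transform import Rotation as R
np.set_printoptions(precision=4,suppress=True)
def w(n,px,z):
    "pixels -> world xy on plane z"
    c=ctrl.calibration(n);T=np.linalg.inv(c["camera_from_world"])
    px=np.atleast_2d(np.array(px,float))
    r=np.c_[(px[:,0]-c["cx"])/c["fx"],(px[:,1]-c["cy"])/c["fy"],np.ones(len(px))]@T[:3,:3].T
    o=T[:3,3];return (o+r*((z-o[2])/r[:,2])[:,None])[:,:2]
def p(n,X):
    c=ctrl.calibration(n);q=np.c_[np.atleast_2d(X),np.ones(len(np.atleast_2d(X)))]@c["camera_from_world"].T
    return np.c_[c["fx"]*q[:,0]/q[:,2]+c["cx"],c["fy"]*q[:,1]/q[:,2]+c["cy"]]
def crop(n,im,x0,x1,y0,y1,k,f):
    cv2.imwrite(f,cv2.resize(im[y0:y1,x0:x1],None,fx=k,fy=k,interpolation=cv2.INTER_CUBIC))
E
python3 - <<'E'
from h import *
im=cv2.imread("pics/a_top.png")
hsv=cv2.cvtColor(im,cv2.COLOR_BGR2HSV)
for q in [(234,226),(270,243),(323,245),(373,242),(245,194),(389,184),(384,211),(433,233),(250,210),(354,162),(385,274)]: print(q,im[q[1],q[0]],hsv[q[1],q[0]])
for name,m,z in (("bar",(im.max(2)<95)&(hsv[...,0]<20),.016),("bark",(hsv[...,1]>110)&(hsv[...,0]<16)&(im.max(2)>80)&(im.max(2)<180),.012)):
    m=m.astype(np.uint8)
    m[:140]=0;m[262:]=0;m[:,:200]=0;m[:,460:]=0
    if name=="bar": m=cv2.morphologyEx(m,cv2.MORPH_CLOSE,np.ones((5,5)))
    cs,_=cv2.findContours(m,cv2.RETR_EXTERNAL,cv2.CHAIN_APPROX_NONE)
    for c in cs:
        a=cv2.contourArea(c)
        if a<40: continue
        P=w("top",c[:,0,:],z)
        (cx,cy),s,an=cv2.minAreaRect((P*1000).astype(np.float32))
        M=cv2.moments(c);g=w("top",[M["m10"]/M["m00"],M["m01"]/M["m00"]],z)[0]
        print(name,c[:,0].mean(0),a,"rect",cx,cy,s,an,"cent",g*1000)
crop("top",im,200,460,140,260,3,"pics/b.png")
s=cv2.imread("pics/a_scene.png");crop("scene",s,270,400,150,260,6,"pics/b2.png")
E
```

```text
(234, 226) [14 15 25] [  3 112  25]
(270, 243) [25 37 55] [ 12 139  55]
(323, 245) [21 30 42] [ 13 128  42]
(373, 242) [26 32 52] [  7 127  52]
(245, 194) [26 50 77] [ 14 169  77]
(389, 184) [24 47 73] [ 14 171  73]
(384, 211) [25 47 75] [ 13 170  75]
(433, 233) [97 91 96] [145  16  97]
(250, 210) [106 119 124] [ 22  37 124]
(354, 162) [  0  89 150] [ 18 255 150]
(385, 274) [ 13   9 143] [179 239 143]
bar [322.3579 245.5789] 545.5 rect 481.8070983886719 4.954120635986328 (99.40308380126953, 60.75870132446289) 89.53533172607422 cent [481.7318   4.8253]
bar [270.5   242.913] 543.0 rect 490.8840637207031 171.33990478515625 (60.15827941894531, 100.37429809570312) 12.986592292785645 cent [490.7414 171.7727]
bar [373.1209 242.2857] 540.5 rect 491.0458068847656 -156.6932373046875 (60.37470245361328, 101.29376220703125) 16.30971336364746 cent [ 490.9505 -157.183 ]
bar [233.4255 231.7872] 539.0 rect 527.4601440429688 290.65496826171875 (100.47019958496094, 60.05070114135742) 80.80782318115234 cent [527.3219 290.6643]
bar [383.9143 211.3429] 103.5 rect 592.57861328125 -193.54507446289062 (36.1
[... 156 characters left out ...]
.915748596191406, 50.098655700683594) 45.6461181640625 cent [648.6419 255.29  ]
bar [388.1282 183.5641] 135.5 rect 682.9933471679688 -208.37802124023438 (41.37642288208008, 44.46718215942383) 44.58904266357422 cent [ 681.8688 -209.7788]
bar [214.1872 159.1016] 335.5 rect 760.921142578125 362.98370361328125 (85.48513793945312, 138.48300170898438) 60.54697799682617 cent [739.2856 361.7215]
bark [219.8085 150.2128] 212.5 rect 793.4306030273438 338.7198486328125 (56.80842590332031, 52.21803283691406) 0.8938952684402466 cent [794.4025 339.265 ]
bark [421.66 159.2 ] 380.0 rect 762.003662109375 -321.62335205078125 (35.274654388427734, 135.70245361328125) 82.81303405761719 cent [ 760.7756 -321.5203]
```

View pics/b.png

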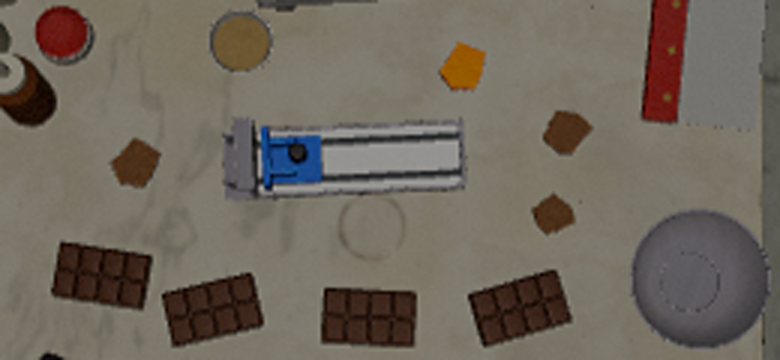

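View pics/b2.png

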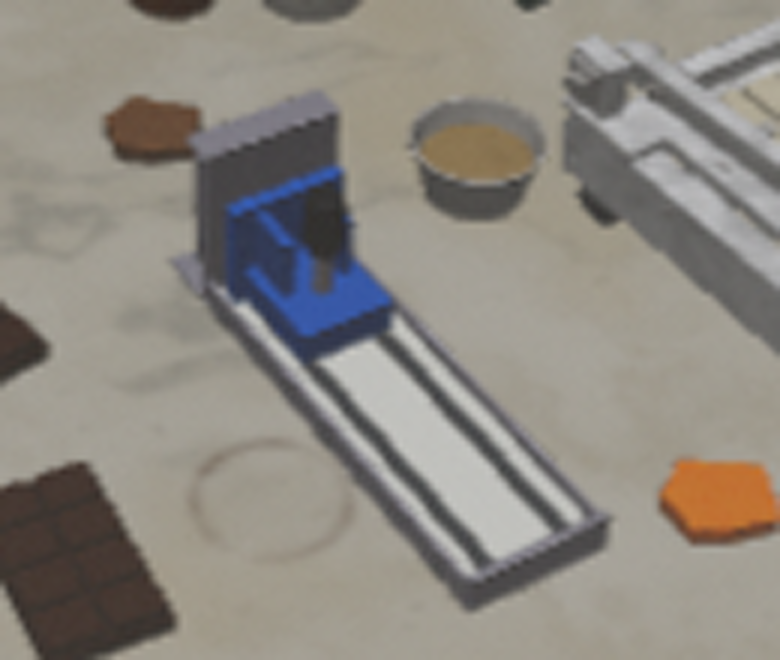

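```bash
cat > mag.py <<'E'
from h import *
from scipy.optimize import least_squares
def t(u,v): return (200+(u+.5)/3-.5,140+(v+.5)/3-.5)
def s(u,v): return (270+(u+.5)/6-.5,150+(v+.5)/6-.5)
# cam, pixel, (x,y,z) with w = end plate half width
pts=[("top",t(464,120),(.22,.037,.022)),("top",t(463,188),(.22,-.037,.022)),
("scene",s(468,578),(.22,-.037,.022)),("scene",s(607,520),(.22,.037,.022)),
("scene",s(475,608),(.22,-.037,0)),("scene",s(607,548),(.22,.037,0)),
("scene",s(205,155),(0,-1,.098)),("scene",s(340,108),(0,1,.098)),("top",t(253,119),(0,1,.098)),("top",t(253,198),(0,-1,.098))]
def W(q,X,wd):
    X=np.array(X,float)
    if abs(X[1])==1: X[1]*=wd
    a=q[2];return np.array([q[0]+np.cos(a)*X[0]-np.sin(a)*X[1],q[1]+np.sin(a)*X[0]+np.cos(a)*X[1],X[2]])
f=lambda q:np.concatenate([p(c,W(q,X,q[3]))[0]-np.array(x) for c,x,X in pts])
r=least_squares(f,[.65,.13,-1.57,.04],loss="soft_l1");print(r.x);print(r.fun.reshape(-1,2))
q=r.x
k=w("top",t(297,153),.09)[0];c,sn=np.cos(q[2]),np.sin(q[2]);d=k-q[:2]
print("knob in mag",c*d[0]+sn*d[1],-sn*d[0]+c*d[1],k)
k=w("scene",s(325,200),.092)[0];d=k-q[:2];print("scene",c*d[0]+sn*d[1],-sn*d[0]+c*d[1],k)
for v in((265,127),(265,187)):
    k=w("top",t(*v),.073)[0];d=k-q[:2];print("plate",c*d[0]+sn*d[1],-sn*d[0]+c*d[1])
print("bowl",w("top",t(700,279),.055),[w("top",t(*v),.055)[0] for v in((631,279),(768,279),(700,209),(700,348))])
E
python3 mag.py
```

```text
[ 0.6474  0.1225 -1.5196  0.0374]
[[-1.1985 -0.4636]
 [ 0.5673 -0.5047]
 [ 0.1604  0.6506]
 [ 0.0356 -0.9988]
 [-1.6251  1.1696]
 [-0.9132 -0.1392]
 [-0.3918  0.7381]
 [-0.136  -0.0098]
 [-0.127  -0.5114]
 [ 1.0338 -2.8032]]
knob in mag 0.04350075527438735 -0.0007559491259560565 [0.6488 0.079 ]
scene 0.047209524476576184 -0.0007172165974493453 [0.6491 0.0753]
plate 0.011111796334779035 0.030879021153904555
plate 0.008051619451378198 -0.03217791169849578
bowl [[ 0.5192 -0.3425]] [array([ 0.5195, -0.2699]), array([ 0.5189, -0.4141]), array([ 0.5931, -0.3446]), array([ 0.4472, -0.3404])]
```

```bash
cat >> h.py <<'E'
MX,MY,MA=.6474,.1225,-1.5196
def mag(x,y=0.):
    return np.array([MX+np.cos(MA)*x-np.sin(MA)*y,MY+np.sin(MA)*x+np.cos(MA)*y])
def tool(jaw,tilt):
    "jaw azimuth (deg, ~0=world +x); tilt deg about jaw: + = tool points toward +y (wrist right)"
    a=np.radians(jaw);y=np.array([np.cos(a),np.sin(a),0]);side=np.array([-np.sin(a),np.cos(a),0])
    t=np.radians(tilt);z=np.array([0,0,-1.])*np.cos(t)+side*np.sin(t)
    return R.from_matrix(np.c_[np.cross(y,z),y,z])
def plan(wps,start=None):
    "wps: (pos,R,grip,rows or 0); prints rows of the suggested move"
    o=ctrl.get_obs() if start is None else None
    P,Q=(o["tool_pos"],R.from_rotvec(o["tcp_rot"])) if o else start
    for T,S,g,n in wps:
        T=np.array(T,float);rv=(Q.inv()*S).as_rotvec();d=T-P
        k=max(n,int(np.ceil(max(np.linalg.norm(d)/.048,np.linalg.norm(np.degrees(rv))/7.8,1)-1e-6)))
        for i in range(k):
            q=(Q.inv()*S).as_rotvec()/(k-i);s=Q.inv().apply((T-P)/(k-i))
            row=np.r_[np.round(s/.05,2),np.round(np.degrees(q)/8,2),g]+0.
            print(", ".join(f"{v:g}" for v in row)+",")
            P=P+Q.apply(row[:3]*.05);Q=Q*R.from_rotvec(np.radians(row[3:6]*8))
        print("--",P)
def st():
    o=ctrl.get_obs();Q=R.from_rotvec(o["tcp_rot"]).as_matrix()
    print("t",round(o["clock"],2),"pos",o["tool_pos"],"y",Q[:,1],"z",Q[:,2],"w",round(o["width"],3),"F",o["ft_force"],"q",o["joints"])
E
python3 - <<'E'
from h import *
st();k=mag(.045);R0=tool(np.degrees(MA)+90,0)
plan([([*k,.17],R0,0.2,0)])
E
```

```text
t 0.1 pos [0.2532 0.6251 0.2304] y [ 0.3754  0.9269 -0.0018] z [-0.0006 -0.0017 -1.    ] w 1.001 F [-0.2025 -0.3129 -0.4072] q [-1.2149  0.4694 -0.0486  1.5336  0.0241  1.141  -0.0823]
-0.76, -0.48, 0.08, 0, 0, 0.54, 0.2,
-0.8, -0.42, 0.08, 0, 0, 0.54, 0.2,
-0.83, -0.36, 0.08, 0, 0, 0.54, 0.2,
-0.85, -0.29, 0.08, 0, 0, 0.54, 0.2,
-0.87, -0.23, 0.08, 0, 0, 0.54, 0.2,
-0.89, -0.16, 0.08, 0, 0, 0.54, 0.2,
-0.9, -0.1, 0.08, 0, 0, 0.54, 0.2,
-0.9, -0.03, 0.08, 0, 0, 0.54, 0.2,
-0.9, 0.04, 0.08, 0, 0, 0.54, 0.2,
-0.89, 0.11, 0.08, 0, 0, 0.54, 0.2,
-0.88, 0.17, 0.08, 0, 0, 0.55, 0.2,
-0.87, 0.24, 0.09, 0, 0, 0.54, 0.2,
-0.85, 0.31, 0.08, 0, 0, 0.55, 0.2,
-0.82, 0.37, 0.09, 0, 0.01, 0.54, 0.2,
-0.79, 0.44, 0.08, -0.01, 0, 0.55, 0.2,
-- [0.6499 0.0777 0.17  ]
```

send_rows(
  rows=[-0.76,-0.48,0.08,0,0,0.54,0.2,-0.8,-0.42,0.08,0,0,0.54,0.2,-0.83,-0.36,0.08,0,0,0.54,0.2,-0.85,-0.29,0.08,0,0,0.54,0.2,-0.87,-0.23,0.08,0,0,0.54,0.2,-0.89,-0.16,0.08,0,0,0.54,0.2,-0.9,-0.1,0.08,0,0,0.54,0.2,-0.9,-0.03,0.08,0,0,0.54,0.2,-0.9,0.04,0.08,0,0,0.54,0.2,-0.89,0.11,0.08,0,0,0.54,0.2,-0.88,0.17,0.08,0,0,0.55,0.2,-0.87,0.24,0.09,0,0,0.54,0.2],
  force=30,
)

```text
clock: 1.6
tool_pos: [0.5691, 0.1725, 0.1755]
tcp_rot: [-1.913, -2.488, 0.014]
ft_force: [-0.4, 0.8, -0.3]
width: 0.599
```

```bash
python3 - <<'E'
from h import *
st();k=mag(.045);R0=tool(np.degrees(MA)+90,0)
plan([([*k,.17],R0,0.2,0),([*k,.076],R0,0.2,3)])
E
```

```text
t 1.6 pos [0.5691 0.1725 0.1755] y [ 0.9664  0.2568 -0.0088] z [-0.0077 -0.0051 -1.    ] w 0.599 F [-0.4102  0.8357 -0.267 ] q [-0.5921  0.4028  0.297   1.7996 -0.1366  0.9685  0.0209]
-0.75, 0.36, 0.04, -0.02, 0.01, 0.5, 0.2,
-0.72, 0.41, 0.03, -0.02, 0.01, 0.5, 0.2,
-0.7, 0.45, 0.04, -0.02, 0.01, 0.49, 0.2,
-- [0.6496 0.0773 0.1699]
0, 0, 0.63, 0, 0, 0, 0.2,
0, 0, 0.62, 0, 0, 0, 0.2,
0, 0, 0.63, 0, 0, 0, 0.2,
-- [0.6496 0.0774 0.0759]
```

send_rows(
  rows=[-0.75,0.36,0.04,-0.02,0.01,0.5,0.2,-0.72,0.41,0.03,-0.02,0.01,0.5,0.2,-0.7,0.45,0.04,-0.02,0.01,0.49,0.2,0,0,0,0,0,0,0.2],
)

```text
clock: 2.1
tool_pos: [0.6517, 0.0687, 0.1675]
tcp_rot: [2.179, 2.263, -0.007]
ft_force: [-1.0, -0.3, -0.8]
width: 0.599
```

```bash
python3 - <<'E'
from h import *
st();k=mag(.045);R0=tool(np.degrees(MA)+90,0)
plan([([*k,.12],R0,0.2,0),([*k,.076],R0,0.2,2)])
print(R0.as_rotvec())
im,d=ctrl.snapshot("scene");crop("scene",im,270,400,110,210,6,"pics/c.png")
E
```

```text
t 2.1 pos [0.6517 0.0687 0.1675] y [ 0.9993  0.038  -0.0029] z [-0.0028 -0.0031 -1.    ] w 0.599 F [-1.0183 -0.2834 -0.7608] q [-0.4283  0.51    0.3666  1.6661 -0.2052  1.007   0.0444]
0.09, -0.01, 0.47, -0.01, 0.01, -0.05, 0.2,
0.09, -0.02, 0.48, -0.01, 0.01, -0.04, 0.2,
-- [0.6497 0.0775 0.12  ]
0, 0, 0.44, 0, 0, 0, 0.2,
0, 0, 0.44, 0, 0, 0, 0.2,
-- [0.6497 0.0775 0.076 ]
[2.1639 2.2776 0.    ]
```

View pics/c.png

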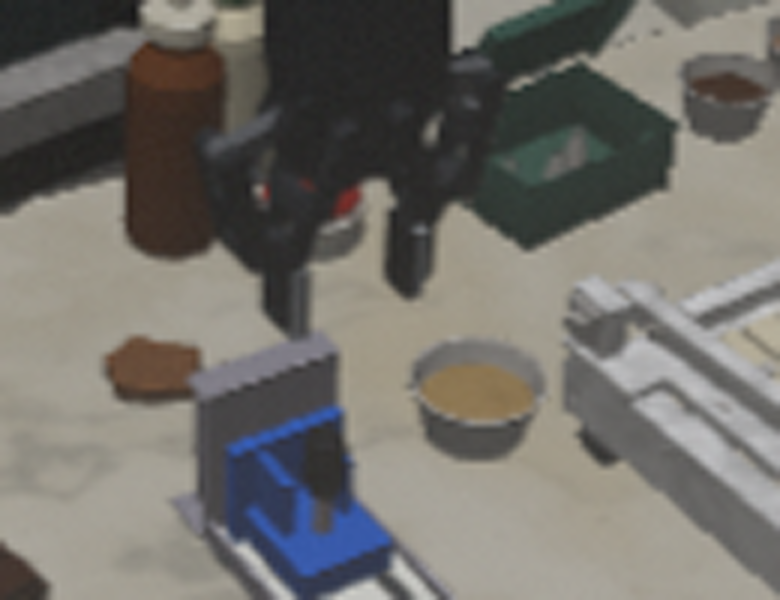

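The picture shows the fingers above the follower, at (290,310) and (410,270). The knob at (325,460) lies between them along the approach, so I go down.

send_rows(
  rows=[0.09,-0.01,0.47,-0.01,0.01,-0.05,0.2,0.09,-0.02,0.48,-0.01,0.01,-0.04,0.2,0,0,0,0,0,0,0.2,0,0,0.4,0,0,0,0.2,0,0,0.4,0,0,0,0.2,0,0,0,0,0,0,-1,0,0,0,0,0,0,-1,0,0,0,0,0,0,-1,0,0,0,0,0,0,-1],
  force=25,
)

```text
clock: 3.28
tool_pos: [0.6496, 0.0874, 0.0781]
tcp_rot: [-2.15, -2.29, -0.013]
ft_force: [0.8, 0.4, -2.4]
width: 0.211
```

```bash
python3 - <<'E'
from h import *
st();o=ctrl.get_obs();P=o["tool_pos"]
u=np.array([np.cos(MA),np.sin(MA),0]);d=P-np.r_[mag(0),0];print("mag x",d@u)
plan([(P+u*.103,R.from_rotvec(o["tcp_rot"]),-1,6)])
E
```

```text
t 3.27 pos [0.6496 0.0874 0.0781] y [0.998  0.0628 0.0055] z [ 0.0051  0.0065 -1.    ] w 0.211 F [ 0.8028  0.4241 -2.4484] q [-0.4195  0.6052  0.3195  1.7369 -0.2516  0.8334  0.0791]
mag x 0.0351301951959288
-0.34, 0, 0, 0, 0, 0, -1,
-0.34, 0, 0, 0, 0, 0, -1,
-0.34, -0.01, 0, 0, 0, 0, -1,
-0.35, 0, 0, 0, 0, 0, -1,
-0.34, -0.01, -0.01, 0, 0, 0, -1,
-0.35, 0, 0, 0, 0, 0, -1,
-- [ 0.6551 -0.0154  0.0779]
```

send_rows(
  rows=[-0.34,0,0,0,0,0,-1,-0.34,0,0,0,0,0,-1,-0.34,-0.01,0,0,0,0,-1,-0.35,0,0,0,0,0,-1,-0.34,-0.01,0,0,0,0,-1,-0.35,0,0,0,0,0,-1,-0.34,0,0,0,0,0,-1,0,0,0,0,0,0,-1],
  force=40,
)

```text
clock: 4.28
tool_pos: [0.6552, -0.0424, 0.0781]
tcp_rot: [-2.152, -2.286, -0.012]
ft_force: [0.6, -2.2, -0.4]
width: 0.206
```

```bash
python3 - <<'E'
from h import *
st();o=ctrl.get_obs();P=o["tool_pos"]
u=np.array([np.cos(MA),np.sin(MA),0]);d=P-np.r_[mag(0),0];print("mag x",d@u, "y",d@np.array([-u[1],u[0],0]))
im,d=ctrl.snapshot("scene");crop("scene",im,270,400,150,250,6,"pics/d.png")
E
```

```text
t 4.28 pos [ 0.6552 -0.0424  0.0781] y [0.9982 0.0602 0.0037] z [ 0.0032  0.0071 -1.    ] w 0.206 F [ 0.591  -2.2424 -0.4177] q [-0.221   0.6082  0.3214  1.7316 -0.2548  0.8396  0.2776]
mag x 0.1650688817145377 y -0.0005987215260981
```

View pics/d.png

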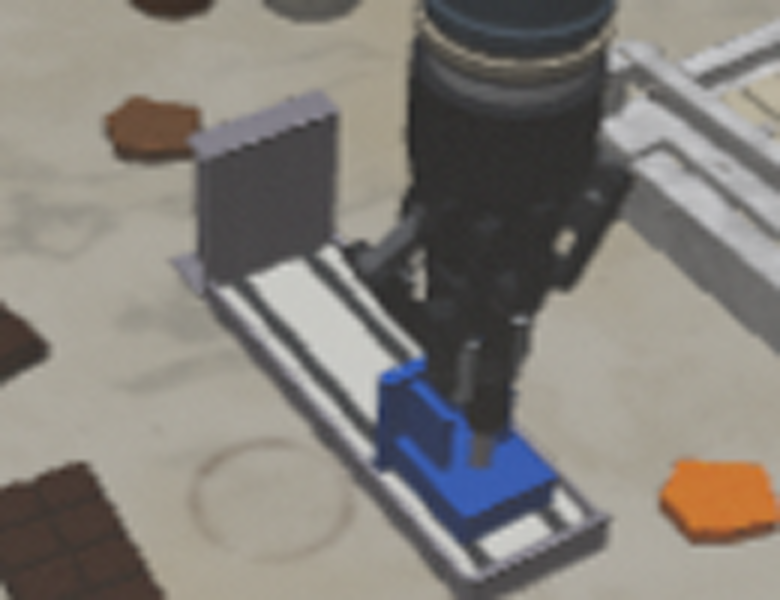

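send_rows(
  rows=[-0.15,0,0,0,0,0,-1,-0.1,0,0,0,0,0,-1,-0.03,0,0,0,0,0,-1,0,0,0,0,0,0,-1,0,0,0,0,0,0,0.3,0,0,0,0,0,0,0.3,0,0,-0.3,0,0,0,0.3,0,0,-0.8,0,0,0,0.8,0,0,-0.8,0,0,0,1,0,0,-0.4,0,0,0,1],
)

```text
clock: 5.58
tool_pos: [0.6564, -0.0563, 0.1978]
tcp_rot: [-2.149, -2.289, -0.011]
ft_force: [0.1, -0.2, -0.8]
width: 1.004
```

```bash
cat >> h.py <<'E'
BARS={1:(.4818,.0049,-.5),2:(.4908,.1715,13.),3:(.491,-.157,16.3),4:(.5274,.2907,-9.2)}
def pick(b,s=.025,z=.008,back=0.,tilt=-45):
    x,y,a=BARS[b];t=tool(a,tilt);l=np.array([-np.sin(np.radians(a)),np.cos(np.radians(a)),0])
    return np.array([x,y,z])+l*s-t.as_matrix()[:,2]*back,t
E
python3 - <<'E'
from h import *
st()
plan([(*pick(1,back=.09),1,0)])
im,d=ctrl.snapshot("top");cv2.imwrite("pics/e0.png",im)
E
```

```text
t 5.58 pos [ 0.6564 -0.0563  0.1978] y [0.998  0.0633 0.0042] z [ 0.0038  0.0064 -1.    ] w 1.004 F [ 0.1442 -0.2093 -0.778 ] q [-0.2329  0.4825  0.3661  1.6325 -0.1994  1.0596  0.2558]
0.53, -0.55, 0.42, 0.04, -0.94, 0.08, 1,
0.58, -0.55, 0.35, 0.04, -0.95, 0.08, 1,
0.61, -0.56, 0.28, 0.04, -0.94, 0.08, 1,
0.64, -0.56, 0.2, 0.04, -0.95, 0.08, 1,
0.65, -0.57, 0.11, 0.03, -0.94, 0.08, 1,
0.66, -0.58, 0.03, 0.04, -0.95, 0.08, 1,
-- [0.4824 0.0937 0.0715]
```

send_rows(
  rows=[0.53,-0.55,0.42,0.04,-0.94,0.08,1,0.58,-0.55,0.35,0.04,-0.95,0.08,1,0.61,-0.56,0.28,0.04,-0.94,0.08,1,0.64,-0.56,0.2,0.04,-0.95,0.08,1,0.65,-0.57,0.11,0.03,-0.94,0.08,1,0.3,-0.28,0,0.04,-0.95,0.08,1,0,0,0,0,0,0,1],
)

```text
clock: 6.5
tool_pos: [0.5031, 0.0813, 0.0847]
tcp_rot: [1.761, 1.719, -0.725]
ft_force: [-0.2, 0.1, -0.3]
width: 1.0
```

```bash
python3 - <<'E'
from h import *
st()
plan([(*pick(1,back=.05),1,2),(*pick(1),1,2)])
im,d=ctrl.snapshot("scene");cv2.imwrite("pics/e.png",im[90:390,120:520])
E
```

```text
t 6.5 pos [0.5031 0.0813 0.0847] y [ 0.9996 -0.0129  0.0258] z [ 0.0086 -0.7218 -0.692 ] w 1.0 F [-0.213   0.0633 -0.2634] q [-1.0704  0.7231  0.6307  1.9571  0.3554  1.0059 -0.7668]
0.18, -0.22, 0.4, 0.05, 0.07, -0.08, 1,
0.18, -0.21, 0.4, 0.06, 0.08, -0.07, 1,
-- [0.4822 0.0654 0.0435]
0, 0, 0.5, 0, 0, 0, 1,
0, 0, 0.5, 0, 0, 0, 1,
-- [0.4819 0.03   0.0082]
```

View pics/e.png

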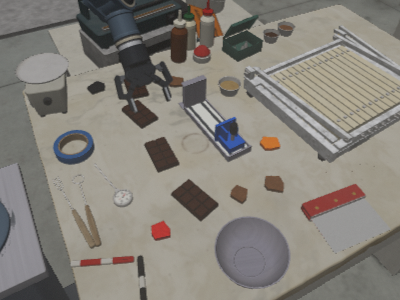

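The picture shows the follower fully back and the gripper tilted with the wrist to the left. Its tips are near (130–165,90), close above bar 2 and to the left of bar 1 at (162,153), as intended.

send_rows(
  rows=[0.18,-0.22,0.4,0.05,0.07,-0.08,1,0.18,-0.21,0.3,0.06,0.08,-0.07,1,0,0,0,0,0,0,1],
)

```text
clock: 6.92
tool_pos: [0.4859, 0.0631, 0.0512]
tcp_rot: [1.786, 1.744, -0.722]
ft_force: [0.5, -0.2, 0.5]
width: 1.0
```

```bash
python3 - <<'E'
from h import *
st()
plan([(*pick(1),1,3)])
E
```

```text
t 6.92 pos [0.4859 0.0631 0.0512] y [ 0.9998 -0.02    0.009 ] z [-0.0076 -0.7016 -0.7125] w 1.0 F [ 0.5136 -0.2029  0.466 ] q [-1.0398  0.7448  0.6092  2.0163  0.3419  0.915  -0.7749]
0.04, -0.02, 0.36, 0, -0.02, -0.03, 1,
0.05, -0.03, 0.36, -0.01, -0.02, -0.04, 1,
0.05, -0.02, 0.36, 0, -0.01, -0.03, 1,
-- [0.4821 0.0301 0.0079]
```

send_rows(
  rows=[0.04,-0.02,0.4,0,-0.02,-0.03,1,0.05,-0.03,0.36,-0.01,-0.02,-0.04,1,0.05,-0.02,0.24,0,-0.01,-0.03,1,0,0,0.05,0,0,0,1,0,0,0,0,0,0,1],
)

```text
clock: 7.55
tool_pos: [0.4888, 0.0286, 0.0133]
tcp_rot: [1.782, 1.746, -0.715]
ft_force: [-0.7, 0.8, -0.1]
width: 0.996
```

```bash
python3 - <<'E'
from h import *
st()
plan([(*pick(1),1,1)])
E
```

```text
t 7.55 pos [0.4888 0.0286 0.0133] y [ 0.9998 -0.0152  0.0128] z [-0.0015 -0.7006 -0.7135] w 0.996 F [-0.6618  0.8017 -0.1042] q [-0.9896  0.8088  0.6084  2.0547  0.3598  0.7934 -0.7842]
0.09, -0.14, 0.06, 0.03, -0.07, -0.1, 1,
-- [0.4819 0.0298 0.0079]
```

send_rows(
  rows=[0.06,-0.14,0.08,0.03,-0.05,-0.1,1,0,-0.04,0.02,0,0,0,1,0,0,0,0,0,0,0,0,0,0,0,0,0,-1,0,0,0,0,0,0,-1,0,0,0,0,0,0,-1,0,0,0,0,0,0,-1],
  force=60,
)

```text
clock: 8.43
tool_pos: [0.4802, 0.0291, 0.008]
tcp_rot: [1.768, 1.757, -0.728]
ft_force: [-1.2, -0.5, 0.3]
width: 0.678
```

```bash
python3 - <<'E'
from h import *
st()
im,d=ctrl.snapshot("scene");crop("scene",im,220,350,190,290,6,"pics/f.png")
E
```

```text
t 8.43 pos [0.4802 0.0291 0.008 ] y [ 1.     -0.0057  0.0006] z [-0.0036 -0.7049 -0.7093] w 0.678 F [-1.1915 -0.5009  0.2602] q [-0.9979  0.8159  0.6027  2.0692  0.3618  0.7854 -0.7878]
```

View pics/f.png

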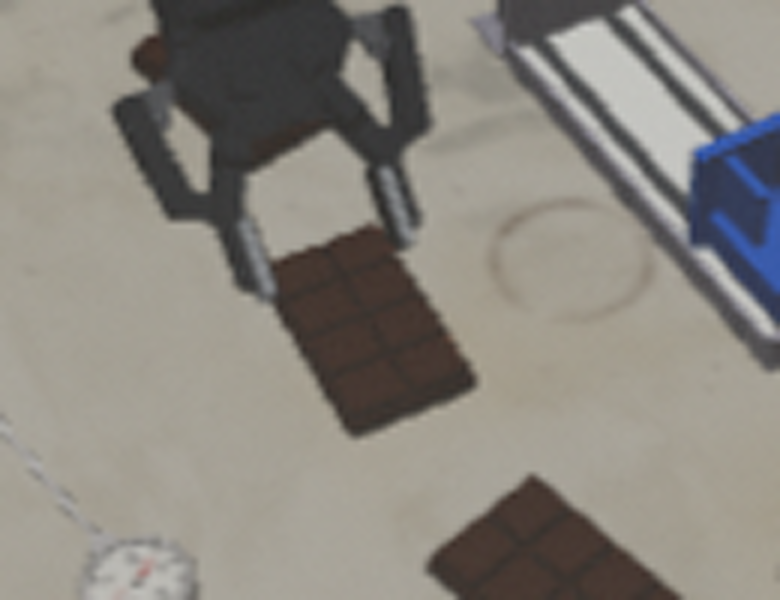

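The picture shows bar 1 held between both fingertips near its far end, with the tips at (265,290) and (405,240). The opening of 0.678 fits a 60 mm bar.

```bash
cat >> h.py <<'E'
def place(x,dz=0.,s=.024,tilt=45,dy=0.):
    return np.r_[mag(x,dy),.066+s+dz],tool(np.degrees(MA)+90,tilt)
E
python3 - <<'E'
from h import *
P,Q=ctrl.get_obs()["tool_pos"],R.from_rotvec(ctrl.get_obs()["tcp_rot"])
plan([(P+[0,0,.13],Q,-1,3),(*place(.022,.12),-1,12)])
E
```

```text
-0.61, 0, -0.61, 0, 0, 0, -1,
-0.61, 0, -0.62, 0, 0, 0, -1,
-0.61, 0, -0.61, 0, 0, 0, -1,
-- [0.4801 0.029  0.1378]
0, 0.28, -0.17, 0, 0.94, -0.04, -1,
0.02, 0.28, -0.17, 0, 0.93, -0.04, -1,
0.04, 0.28, -0.16, 0, 0.94, -0.04, -1,
0.06, 0.28, -0.16, 0, 0.93, -0.04, -1,
0.08, 0.28, -0.15, 0, 0.94, -0.04, -1,
0.1, 0.28, -0.14, 0, 0.93, -0.04, -1,
0.11, 0.28, -0.12, 0, 0.94, -0.04, -1,
0.13, 0.28, -0.11, 0, 0.93, -0.03, -1,
0.14, 0.29, -0.09, 0, 0.94, -0.04, -1,
0.15, 0.28, -0.07, 0, 0.93, -0.04, -1,
0.15, 0.29, -0.05, 0, 0.94, -0.03, -1,
0.15, 0.29, -0.03, -0.01, 0.93, -0.04, -1,
-- [0.6487 0.1005 0.2097]
```

send_rows(
  rows=[-0.61,0,-0.61,0,0,0,-1,-0.61,0,-0.62,0,0,0,-1,-0.61,0,-0.61,0,0,0,-1,0,0.28,-0.17,0,0.94,-0.04,-1,0.02,0.28,-0.17,0,0.93,-0.04,-1,0.04,0.28,-0.16,0,0.94,-0.04,-1,0.06,0.28,-0.16,0,0.93,-0.04,-1,0.08,0.28,-0.15,0,0.94,-0.04,-1,0.1,0.28,-0.14,0,0.93,-0.04,-1,0.11,0.28,-0.12,0,0.94,-0.04,-1,0.13,0.28,-0.11,0,0.93,-0.03,-1],
)

```text
clock: 9.85
tool_pos: [0.5918, 0.0801, 0.1899]
tcp_rot: [-2.013, -2.095, -0.286]
ft_force: [-0.6, 0.1, -1.7]
width: 0.68
```

```bash
python3 - <<'E'
from h import *
st()
plan([(*place(.022,.10),-1,4)])
E
```

```text
t 9.85 pos [0.5918 0.0801 0.1899] y [ 0.999   0.0417 -0.0129] z [-0.0245  0.2907 -0.9565] w 0.68 F [-0.5885  0.0916 -1.6708] q [-0.3046  0.4071  0.3288  1.7951 -0.4954  1.043   0.3119]
0.09, 0.29, 0.02, -0.01, 0.88, -0.03, -1,
0.08, 0.29, 0.03, -0.01, 0.88, -0.03, -1,
0.08, 0.29, 0.05, -0.01, 0.87, -0.02, -1,
0.07, 0.28, 0.05, -0.02, 0.88, -0.03, -1,
-- [0.6484 0.1006 0.1901]
```

send_rows(
  rows=[0.09,0.29,0.02,-0.01,0.88,-0.03,-1,0.08,0.29,0.03,-0.01,0.88,-0.03,-1,0.08,0.29,0,-0.01,0.87,-0.02,-1,0.02,0.1,0,-0.02,0.6,-0.03,-1,0,0,0,0,0,0,-1],
)

```text
clock: 10.48
tool_pos: [0.6407, 0.0895, 0.1899]
tcp_rot: [-1.734, -1.809, -0.688]
ft_force: [-0.0, -0.2, -1.6]
width: 0.68
```

```bash
python3 - <<'E'
from h import *
st()
plan([(*place(.022,.06),-1,3)])
im,d=ctrl.snapshot("scene");crop("scene",im,260,390,110,210,6,"pics/g.png")
E
```

```text
t 10.47 pos [0.6407 0.0895 0.1899] y [ 0.999   0.0436 -0.0025] z [-0.0318  0.6868 -0.7262] w 0.68 F [-0.0334 -0.1886 -1.6055] q [-0.0085  0.5697  0.1831  1.6927 -0.8981  1.2526  0.6589]
-0.13, 0.06, 0.24, 0.01, 0.07, -0.02, -1,
-0.13, 0.05, 0.24, 0.01, 0.06, -0.02, -1,
-0.14, 0.06, 0.24, 0, 0.07, -0.01, -1,
-- [0.6486 0.1005 0.1501]
```

View pics/g.png

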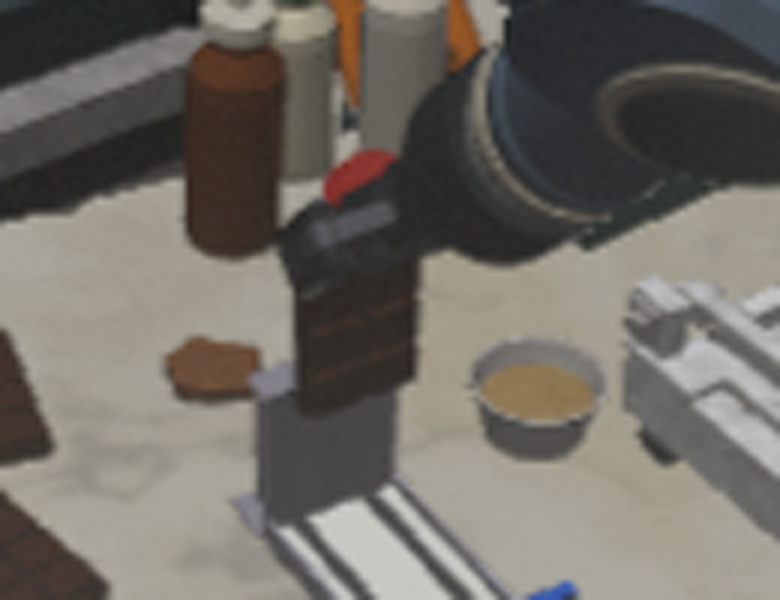

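The picture shows bar 1 hanging upright at (355,330), just in front of the end plate (320,440).

send_rows(
  rows=[-0.13,0.08,0.24,0.01,0.07,-0.02,-1,-0.13,0.06,0.22,0.01,0.06,-0.02,-1,-0.05,0.02,0.1,0,0.07,-0.01,-1,0,0,0,0,0,0,-1],
)

```text
clock: 11.02
tool_pos: [0.6476, 0.1032, 0.1582]
tcp_rot: [-1.701, -1.804, -0.708]
ft_force: [0.7, 0.7, -0.2]
width: 0.684
```

```bash
python3 - <<'E'
from h import *
st()
plan([(*place(.022,.012),-1,4)])
E
```

```text
t 11.03 pos [0.6476 0.1032 0.1582] y [0.9983 0.0578 0.002 ] z [-0.0395  0.7067 -0.7064] w 0.684 F [ 0.674   0.7328 -0.1828] q [-0.0011  0.6246  0.156   1.694  -0.9356  1.2256  0.7124]
-0.21, 0, 0.19, -0.01, 0, 0.01, -1,
-0.21, 0, 0.19, 0, 0, 0.01, -1,
-0.21, 0.01, 0.19, -0.01, 0, 0.01, -1,
-0.2, 0, 0.19, 0, -0.01, 0.01, -1,
-- [0.6483 0.1008 0.102 ]
```

send_rows(
  rows=[-0.21,0,0.19,-0.01,0,0.01,-1,-0.21,0,0.19,0,0,0.01,-1,-0.21,0.01,0.19,-0.01,0,0.01,-1,-0.1,0,0.09,0,0,0,-1,0,0,0,0,0,0,-1],
)

```text
clock: 11.65
tool_pos: [0.6482, 0.1003, 0.1053]
tcp_rot: [-1.707, -1.799, -0.708]
ft_force: [0.4, -0.7, -0.4]
width: 0.68
```

```bash
python3 - <<'E'
from h import *
st()
plan([(*place(.022,.001),-1,3)])
im,d=ctrl.snapshot("scene");crop("scene",im,260,390,120,220,6,"pics/g2.png")
E
```

```text
t 11.65 pos [0.6482 0.1003 0.1053] y [0.9986 0.0521 0.0005] z [-0.0365  0.7065 -0.7068] w 0.68 F [ 0.4396 -0.6603 -0.4243] q [ 0.0195  0.6922  0.1328  1.7151 -0.9628  1.1648  0.7819]
-0.07, 0, 0.07, 0, 0, 0, -1,
-0.06, 0, 0.07, 0, 0, 0, -1,
-0.07, 0.01, 0.06, 0, 0, 0.01, -1,
-- [0.6487 0.1003 0.0911]
```

View pics/g2.png

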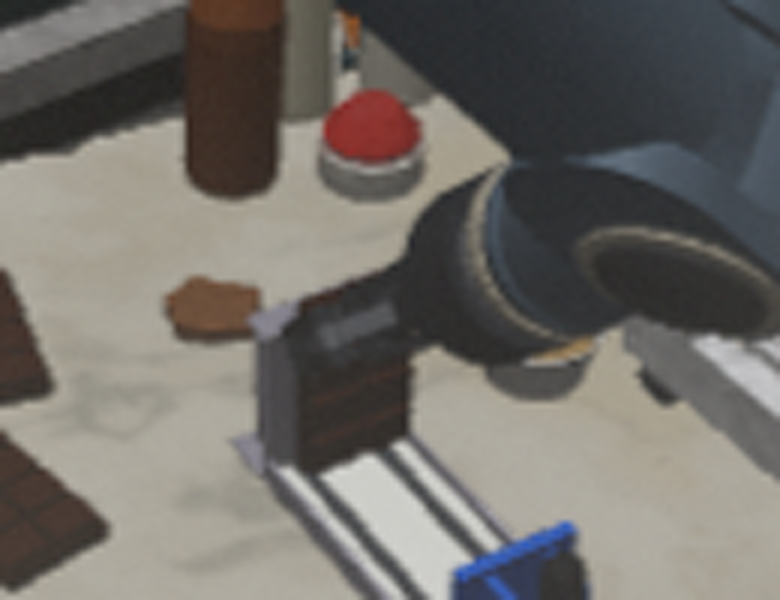

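The picture shows bar 1 inside the trough between the rails, close to the end plate and a few mm above the floor (bottom edge near (355,455)).

send_rows(
  rows=[-0.07,0,0.07,0,0,0,-1,-0.07,0,0.07,0,0,0,-1,-0.06,0.01,0.05,0,0,0.01,-1,0,0,0,0,0,0,-1],
)

```text
clock: 12.2
tool_pos: [0.6497, 0.1, 0.092]
tcp_rot: [-1.708, -1.8, -0.71]
ft_force: [-0.5, 0.1, -1.5]
width: 0.681
```

```bash
python3 - <<'E'
from h import *
st()
plan([(*place(.022,-.001),-1,1)])
E
```

```text
t 12.2 pos [0.6497 0.1    0.092 ] y [0.9987 0.0512 0.0023] z [-0.0346  0.7064 -0.707 ] w 0.681 F [-0.4744  0.1272 -1.4941] q [ 0.0258  0.7109  0.1242  1.7163 -0.9693  1.1484  0.7988]
-0.03, -0.02, 0.05, 0.01, 0, 0.01, -1,
-- [0.6486 0.1007 0.0892]
```

send_rows(
  rows=[-0.03,0,0.03,0,0,0,-1,-0.02,0,0.02,0,0,0,-1,0,0,0,0,0,0,-1],
)

```text
clock: 12.58
tool_pos: [0.6501, 0.1003, 0.0902]
tcp_rot: [-1.706, -1.799, -0.713]
ft_force: [-0.6, 0.2, -1.1]
width: 0.676
```

```bash
python3 - <<'E'
from h import *
st()
E
```

```text
t 12.57 pos [0.6501 0.1003 0.0902] y [0.9987 0.0515 0.0034] z [-0.0341  0.7081 -0.7053] w 0.676 F [-0.6388  0.2196 -1.1097] q [ 0.0287  0.7142  0.1205  1.7161 -0.9711  1.1465  0.8027]
```

send_rows(
  rows=[-0.025,0,0.025,0,0,0,-1,0,0,0,0,0,0,-1,0,0,0,0,0,0,0.5,0,0,0,0,0,0,0.8,0,0,0,0,0,0,0.9,0,0,0,0,0,0,0.9,0,0,-0.3,0,0,0,0.9,0,0,-0.6,0,0,0,0.9,0,0,-0.8,0,0,0,1,0,0,-0.8,0,0,0,1,0,0,-0.4,0,0,0,1],
)

```text
clock: 13.95
tool_pos: [0.6549, -0.0066, 0.1956]
tcp_rot: [-1.705, -1.798, -0.712]
ft_force: [0.2, -1.2, -0.2]
width: 1.001
```

```bash
cat >> h.py <<'E'
def row(n="scene"):
    "top-face and side check: depth points in trough region, mag frame"
    im,d=ctrl.snapshot(n);c=ctrl.calibration(n);T=np.linalg.inv(c["camera_from_world"])
    v,u=np.nonzero(d>0);z=d[v,u];X=np.c_[(u-c["cx"])/c["fx"]*z,(v-c["cy"])/c["fy"]*z,z]@T[:3,:3].T+T[:3,3]
    e=X[:,:2]-[MX,MY];ca,sa=np.cos(MA),np.sin(MA)
    M=np.c_[ca*e[:,0]+sa*e[:,1],-sa*e[:,0]+ca*e[:,1],X[:,2]]
    k=(M[:,0]>-.02)&(M[:,0]<.2)&(abs(M[:,1])<.037)&(M[:,2]>.03)&(M[:,2]<.14)
    return im,M[k],np.c_[u,v][k]
E
python3 - <<'E'
from h import *
st()
im,M,_=row()
for z0 in(.04,.06,.08,.1,.108):
    for x0 in np.arange(-.02,.12,.01):
        k=(M[:,2]>z0)&(M[:,2]<z0+.02)&(M[:,0]>x0)&(M[:,0]<=x0+.01)
        if k.sum()>3: print(z0,x0.round(3),k.sum(),M[k].mean(0))
crop("scene",im,260,390,120,220,6,"pics/g3.png")
im,_=ctrl.snapshot("top");cv2.imwrite("pics/t2.png",im)
E
```

```text
t 13.95 pos [ 0.6549 -0.0066  0.1956] y [0.9986 0.0522 0.0027] z [-0.0352  0.7086 -0.7047] w 1.001 F [ 0.2281 -1.217  -0.1912] q [ 0.1366  0.63    0.1917  1.5863 -0.8568  1.3892  0.7303]
0.04 -0.01 20 [-0.0012 -0.0261  0.0504]
0.04 0.0 17 [ 0.0009 -0.0246  0.0496]
0.04 0.02 15 [ 0.0256 -0.0195  0.0508]
0.04 0.03 73 [0.0322 0.0022 0.0506]
0.06 -0.01 23 [-0.0013 -0.0267  0.0697]
0.06 0.0 15 [ 0.001  -0.0238  0.0708]
0.06 0.02 20 [ 0.0267 -0.0176  0.0684]
0.06 0.03 83 [0.032  0.0016 0.0696]
0.08 -0.02 49 [-0.0143 -0.0019  0.0967]
0.08 -0.01 81 [-0.0038 -0.0043  0.0947]
0.08 0.0 13 [ 0.001  -0.0205  0.0919]
0.08 0.02 32 [ 0.0269 -0.011   0.0882]
0.08 0.03 75 [0.0321 0.0016 0.0901]
0.1 0.01 10 [0.0183 0.0067 0.1121]
0.1 0.02 72 [ 0.0254 -0.0024  0.111 ]
0.1 0.03 47 [ 0.032  -0.0016  0.1058]
0.108 0.01 10 [0.0183 0.0067 0.1121]
0.108 0.02 62 [ 0.0252 -0.0015  0.1119]
0.108 0.03 17 [ 0.0319 -0.0056  0.1095]
```

View pics/g3.png

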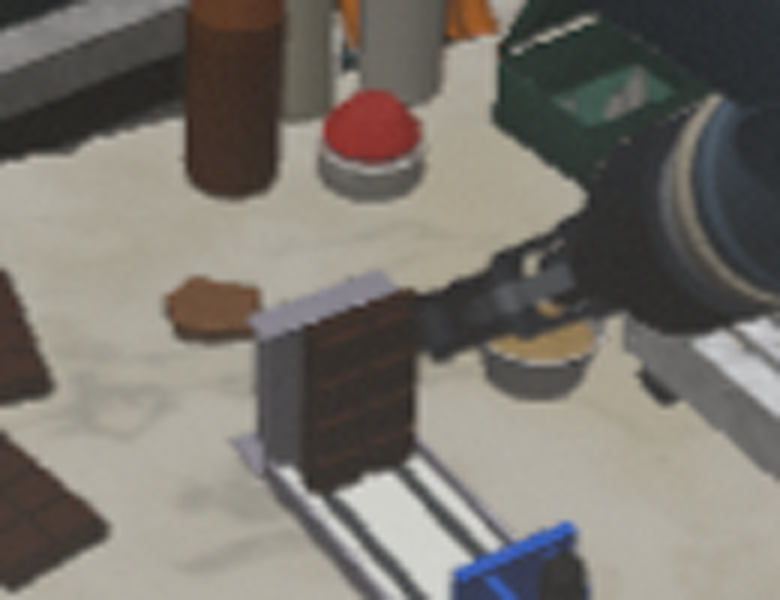

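The picture shows bar 1 standing upright by itself at (360,390). The depth data puts its front face at x = 32 mm and its top at 112 mm, with no lean.

```bash
python3 - <<'E'
from h import *
plan([([.51,.1,.18],tool(6,0),1,6),(*pick(2,back=.08),1,6)])
E
```

```text
0.23, -0.47, 0.3, 0.03, -0.94, -0.06, 1,
0.27, -0.46, 0.27, 0.03, -0.94, -0.06, 1,
0.31, -0.46, 0.24, 0.03, -0.94, -0.06, 1,
0.35, -0.45, 0.19, 0.03, -0.94, -0.06, 1,
0.37, -0.45, 0.15, 0.03, -0.94, -0.05, 1,
0.39, -0.45, 0.11, 0.03, -0.94, -0.06, 1,
-- [0.51   0.0998 0.1797]
0.51, -0.07, 0.38, -0.06, -0.94, -0.14, 1,
0.56, -0.06, 0.31, -0.06, -0.94, -0.14, 1,
0.6, -0.06, 0.24, -0.06, -0.94, -0.14, 1,
0.63, -0.04, 0.16, -0.05, -0.93, -0.14, 1,
0.64, -0.04, 0.07, -0.06, -0.94, -0.13, 1,
0.65, -0.02, -0.01, -0.05, -0.93, -0.14, 1,
-- [0.4724 0.2511 0.0644]
```

send_rows(
  rows=[0.23,-0.47,0.3,0.03,-0.94,-0.06,1,0.27,-0.46,0.27,0.03,-0.94,-0.06,1,0.31,-0.46,0.24,0.03,-0.94,-0.06,1,0.35,-0.45,0.19,0.03,-0.94,-0.06,1,0.37,-0.45,0.15,0.03,-0.94,-0.05,1,0.39,-0.45,0.11,0.03,-0.94,-0.06,1,0.51,-0.07,0.38,-0.06,-0.94,-0.14,1,0.56,-0.06,0.31,-0.06,-0.94,-0.14,1,0.6,-0.06,0.24,-0.06,-0.94,-0.14,1,0.63,-0.04,0.16,-0.05,-0.93,-0.14,1,0.5,-0.04,0,-0.06,-0.94,-0.13,1,0.2,-0.02,0,-0.05,-0.93,-0.14,1],
)

```text
clock: 15.55
tool_pos: [0.4566, 0.2449, 0.0662]
tcp_rot: [1.47, 1.921, -0.661]
ft_force: [0.3, -0.7, -0.2]
width: 0.996
```

```bash
python3 - <<'E'
from h import *
st()
plan([(*pick(2,back=.04),1,3)])
E
```

```text
t 15.55 pos [0.4566 0.2449 0.0662] y [ 0.9671  0.254  -0.0172] z [ 0.1749 -0.7122 -0.6799] w 0.996 F [ 0.2878 -0.6563 -0.2223] q [-1.2491  0.7445  0.456   1.8833  0.4019  1.1033 -0.8424]
0.02, 0.11, 0.26, 0.02, 0.09, 0.08, 1,
0.03, 0.11, 0.27, 0.02, 0.09, 0.08, 1,
0.02, 0.11, 0.26, 0.03, 0.09, 0.08, 1,
-- [0.4787 0.2235 0.0363]
```

send_rows(
  rows=[0.02,0.11,0.26,0.02,0.09,0.08,1,0.03,0.11,0.2,0.02,0.09,0.08,1,0,0.04,0.08,0.03,0.05,0.05,1,0,0,0,0,0,0,1],
)

```text
clock: 16.05
tool_pos: [0.4704, 0.2313, 0.0411]
tcp_rot: [1.515, 1.926, -0.643]
ft_force: [-0.4, 0.1, 0.5]
width: 0.998
```

```bash
python3 - <<'E'
from h import *
st()
plan([(*pick(2,z=.006),1,3)])
E
```

```text
t 16.05 pos [0.4704 0.2313 0.0411] y [ 0.9728  0.2316 -0.0096] z [ 0.158  -0.693  -0.7034] w 0.998 F [-0.445   0.1394  0.48  ] q [-1.2029  0.7728  0.4525  1.8893  0.3896  1.0354 -0.8424]
-0.01, 0.04, 0.34, 0, 0.01, 0.03, 1,
-0.01, 0.04, 0.35, -0.01, 0.01, 0.03, 1,
-0.02, 0.05, 0.34, 0, 0.02, 0.02, 1,
-- [0.4852 0.1958 0.0062]
```

send_rows(
  rows=[-0.01,0.06,0.34,0,0.01,0.03,1,-0.01,0.06,0.35,0,0.01,0.03,1,-0.02,0.05,0.24,0,0.02,0.02,1,0,0.02,0.06,0,0,0,1,0,0,0,0,0,0,1],
)

```text
clock: 16.68
tool_pos: [0.4899, 0.1939, 0.0071]
tcp_rot: [1.536, 1.918, -0.632]
ft_force: [0.3, 1.0, 0.0]
width: 1.004
```

```bash
python3 - <<'E'
from h import *
st()
plan([(*pick(2,z=.006),1,1)])
E
```

```text
t 16.68 pos [0.4899 0.1939 0.0071] y [0.9757 0.2192 0.0012] z [ 0.1553 -0.6873 -0.7096] w 1.004 F [0.291  1.0479 0.0484] q [-1.147   0.8214  0.4649  1.9218  0.4092  0.9263 -0.8496]
0.06, -0.08, -0.03, -0.02, -0.03, -0.04, 1,
-- [0.4853 0.1962 0.006 ]
```

send_rows(
  rows=[0.05,-0.08,-0.02,-0.02,-0.03,-0.04,1,0,0,0,0,0,0,0,0,0,0,0,0,0,-1,0,0,0,0,0,0,-1,0,0,0,0,0,0,-1,0,0,0,0,0,0,-1],
  force=60,
)

```text
clock: 17.42
tool_pos: [0.4851, 0.1978, 0.0066]
tcp_rot: [1.524, 1.922, -0.631]
ft_force: [0.8, 0.0, 1.7]
width: 0.687
```

```bash
python3 - <<'E'
from h import *
st();o=ctrl.get_obs()
P,Q=o["tool_pos"],R.from_rotvec(o["tcp_rot"]);b=BARS[2];a=np.radians(b[2])
print("s",(P[:2]-b[:2])@[-np.sin(a),np.cos(a)],"tilt",np.degrees(np.arccos(-Q.as_matrix()[2,2])))
plan([(P+[0,-.02,.14],Q,-1,3),([.53,.1,.19],tool(5,2),-1,6),(*place(.045,.10),-1,6)])
E
```

```text
t 17.43 pos [0.4851 0.1978 0.0066] y [0.9736 0.2281 0.0001] z [ 0.1612 -0.688  -0.7076] w 0.687 F [0.7715 0.0376 1.6757] q [-1.1589  0.8211  0.4629  1.9268  0.4112  0.9267 -0.8553]
s 0.02690438201970671 tilt 44.960781601246595
-0.75, -0.03, -0.57, 0, 0, 0, -1,
-0.75, -0.03, -0.57, 0, 0, 0, -1,
-0.75, -0.03, -0.57, 0, 0, 0, -1,
-- [0.4851 0.1781 0.1466]
-0.26, 0.07, 0.09, 0.06, 0.84, 0.14, -1,
-0.27, 0.08, 0.05, 0.05, 0.84, 0.14, -1,
-0.27, 0.09, 0.02, 0.06, 0.84, 0.14, -1,
-0.27, 0.09, -0.01, 0.05, 0.84, 0.14, -1,
-0.27, 0.1, -0.04, 0.06, 0.83, 0.14, -1,
-0.26, 0.1, -0.07, 0.05, 0.84, 0.14, -1,
-0.24, 0.1, -0.11, 0.06, 0.83, 0.14, -1,
-- [0.5299 0.1    0.1902]
-0.11, 0.39, 0, -0.02, 0.9, 0.04, -1,
-0.11, 0.39, -0.02, -0.02, 0.89, 0.04, -1,
-0.1, 0.39, -0.03, -0.02, 0.9, 0.04, -1,
-0.09, 0.39, -0.04, -0.02, 0.89, 0.04, -1,
-0.09, 0.4, -0.05, -0.01, 0.9, 0.04, -1,
-0.08, 0.4, -0.05, -0.02, 0.89, 0.04, -1,
-- [0.6499 0.0775 0.1898]
```

send_rows(
  rows=[-0.75,-0.03,-0.57,0,0,0,-1,-0.75,-0.03,-0.57,0,0,0,-1,-0.75,-0.03,-0.57,0,0,0,-1,-0.35,0.07,0.05,0.06,0.84,0.14,-1,-0.35,0.08,0,0.05,0.84,0.14,-1,-0.35,0.09,-0.05,0.06,0.84,0.14,-1,-0.35,0.09,-0.1,0.05,0.84,0.14,-1,-0.35,0.1,-0.14,0.06,0.83,0.14,-1,-0.35,0.1,-0.17,0.05,0.84,0.14,-1,-0.3,0.1,-0.2,0.06,0.83,0.14,-1],
)

```text
clock: 18.68
tool_pos: [0.5312, 0.0857, 0.2285]
tcp_rot: [-2.083, -2.284, -0.061]
ft_force: [-0.5, -0.2, -1.6]
width: 0.683
```

```bash
python3 - <<'E'
from h import *
st();plan([(*place(.050,.12,s=.026),-1,6)])
E
```

```text
t 18.68 pos [0.5312 0.0857 0.2285] y [ 0.9957  0.0923 -0.0043] z [-0.0101  0.0626 -0.998 ] w 0.683 F [-0.5334 -0.1677 -1.5525] q [-0.5654  0.2581  0.4404  1.8833 -0.201   1.0343  0.0585]
-0.08, 0.39, 0.05, -0.03, 0.86, 0.04, -1,
-0.09, 0.39, 0.04, -0.02, 0.86, 0.04, -1,
-0.09, 0.39, 0.03, -0.03, 0.86, 0.05, -1,
-0.09, 0.39, 0.02, -0.02, 0.86, 0.04, -1,
-0.09, 0.39, 0.01, -0.03, 0.87, 0.05, -1,
-0.08, 0.4, 0, -0.02, 0.86, 0.04, -1,
-- [0.65   0.0725 0.2122]
```

send_rows(
  rows=[-0.1,0.39,0.05,-0.03,0.86,0.04,-1,-0.1,0.39,0.04,-0.02,0.86,0.04,-1,-0.1,0.39,0.03,-0.03,0.86,0.05,-1,-0.1,0.39,0.02,-0.02,0.86,0.04,-1,-0.09,0.36,0.01,-0.03,0.87,0.05,-1,-0.05,0.2,0,-0.02,0.7,0.04,-1,0,0,0,0,0,0,-1],
)

```text
clock: 19.55
tool_pos: [0.641, 0.0623, 0.2104]
tcp_rot: [-1.72, -1.792, -0.709]
ft_force: [-0.4, 0.3, -1.3]
width: 0.683
```

```bash
python3 - <<'E'
from h import *
st();plan([(*place(.048,.055,s=.026),-1,5)])
im,M,_=row();k=(M[:,2]>.04)&(M[:,2]<.1)&(M[:,0]>.015)&(M[:,0]<.06)
print("bar1 face",np.median(M[k],0))
E
```

```text
t 19.55 pos [0.641  0.0623 0.2104] y [ 0.9992  0.0412 -0.0013] z [-0.03    0.7047 -0.7089] w 0.683 F [-0.4246  0.2525 -1.2733] q [-0.0313  0.5699  0.2886  1.67   -0.9313  1.3507  0.698 ]
-0.15, 0.04, 0.21, 0.01, 0, -0.01, -1,
-0.14, 0.04, 0.21, 0.01, 0, -0.01, -1,
-0.15, 0.04, 0.22, 0.01, 0.01, -0.01, -1,
-0.14, 0.04, 0.21, 0.01, 0, -0.01, -1,
-0.15, 0.03, 0.21, 0, 0.01, -0.02, -1,
-- [0.6499 0.0743 0.1471]
bar1 face [ 0.0316 -0.0029  0.0708]
```

send_rows(
  rows=[-0.15,0.06,0.21,0.01,0,-0.01,-1,-0.14,0.06,0.21,0.01,0,-0.01,-1,-0.15,0.05,0.22,0.01,0.01,-0.01,-1,-0.14,0.04,0.18,0.01,0,-0.01,-1,-0.06,0.02,0.1,0,0.01,-0.02,-1,0,0,0,0,0,0,-1],
)

```text
clock: 20.35
tool_pos: [0.6513, 0.0795, 0.154]
tcp_rot: [-1.698, -1.808, -0.707]
ft_force: [-0.1, -0.7, -0.1]
width: 0.681
```

```bash
python3 - <<'E'
from h import *
st();plan([(*place(.046,.002,s=.026),-1,5)])
E
```

```text
t 20.35 pos [0.6513 0.0795 0.154 ] y [0.9981 0.0611 0.0038] z [-0.0405  0.7055 -0.7076] w 0.681 F [-0.1453 -0.6543 -0.1377] q [-0.0322  0.6478  0.2531  1.6789 -0.9631  1.2833  0.7642]
-0.18, -0.01, 0.16, -0.01, 0, 0.01, -1,
-0.18, -0.01, 0.16, -0.01, 0, 0.01, -1,
-0.18, -0.01, 0.16, 0, 0, 0.02, -1,
-0.17, 0, 0.16, -0.01, 0, 0.01, -1,
-0.18, -0.01, 0.17, 0, 0, 0.02, -1,
-- [0.6497 0.0765 0.0939]
```

send_rows(
  rows=[-0.2,-0.01,0.14,-0.01,0,0.01,-1,-0.2,-0.01,0.16,-0.01,0,0.01,-1,-0.18,-0.01,0.16,0,0,0.02,-1,-0.17,0,0.16,-0.01,0,0.01,-1,-0.1,0,0.09,0,0,0,-1,0,0,0,0,0,0,-1],
)

```text
clock: 21.1
tool_pos: [0.6503, 0.0729, 0.0948]
tcp_rot: [-1.709, -1.8, -0.709]
ft_force: [0.1, 0.8, -1.0]
width: 0.68
```

```bash
python3 - <<'E'
from h import *
st();plan([(*place(.046,-.001,s=.026),-1,2)])
E
```

```text
t 21.1 pos [0.6503 0.0729 0.0948] y [0.9987 0.051  0.0017] z [-0.0348  0.7054 -0.7079] w 0.68 F [ 0.0975  0.8233 -0.9897] q [ 0.0045  0.7201  0.2141  1.7043 -0.9885  1.2131  0.8385]
0, 0, 0.05, 0, 0, 0, -1,
0, -0.01, 0.06, 0.01, 0.01, 0.01, -1,
-- [0.6496 0.0768 0.0909]
```

send_rows(
  rows=[-0.03,0,0.04,0,0,0,-1,-0.02,0,0.02,0,0,0,-1,0,0,0,0,0,0,-1,0,0,0,0,0,0,0.5,0,0,0,0,0,0,0.8,0,0,0,0,0,0,0.9,0,0,0,0,0,0,0.9,0,0,-0.3,0,0,0,0.9,0,0,-0.6,0,0,0,0.9,0,0,-0.8,0,0,0,1,0,0,-0.8,0,0,0,1,0,0,-0.4,0,0,0,1],
)

```text
clock: 22.6
tool_pos: [0.6559, -0.0331, 0.2001]
tcp_rot: [-1.708, -1.802, -0.711]
ft_force: [-0.1, -0.5, 0.7]
width: 1.003
```

```bash
cat >> h.py <<'E'
def faces():
    im,M,uv=row()
    for z0 in(.035,.055,.075,.095):
        k=(M[:,2]>z0)&(M[:,2]<z0+.015)&(M[:,0]>.006)&(M[:,0]<.12)&(abs(M[:,1])<.02)
        if k.any(): print("z",z0,"n",k.sum(),"front face x",np.percentile(M[k,0],[50,90]))
    k=(M[:,2]>.105)&(M[:,2]<.125);print("tops x hist",np.histogram(M[k,0],np.arange(0,.12,.01))[0],"top y",np.percentile(M[k,1],[2,98]),"z",np.percentile(M[k,2],[50,98]))
    return im
E
python3 - <<'E'
from h import *
st();faces()
plan([([.52,-.13,.18],tool(8,0),1,6),(*pick(3,z=.006,tilt=-50,back=.08),1,6)])
E
```

```text
t 22.6 pos [ 0.6559 -0.0331  0.2001] y [0.9986 0.0519 0.0042] z [-0.0337  0.7058 -0.7076] w 1.003 F [-0.0894 -0.508   0.6988] q [ 0.1155  0.645   0.2805  1.5617 -0.8758  1.4486  0.768 ]
z 0.035 n 50 front face x [0.0608 0.0624]
z 0.055 n 56 front face x [0.0606 0.0628]
z 0.075 n 54 front face x [0.0604 0.0625]
z 0.095 n 115 front face x [0.0529 0.0617]
tops x hist [ 0 11 70 30 19 70 25  0  0  0  0] top y [-0.027   0.0283] z [0.1108 0.1149]
-0.26, -0.47, -0.16, 0.05, -0.93, -0.1, 1,
-0.27, -0.48, -0.12, 0.05, -0.93, -0.1, 1,
-0.27, -0.48, -0.08, 0.05, -0.94, -0.1, 1,
-0.28, -0.48, -0.04, 0.05, -0.93, -0.1, 1,
-0.27, -0.49, -0.01, 0.05, -0.94, -0.1, 1,
-0.26, -0.49, 0.03, 0.05, -0.93, -0.09, 1,
-- [ 0.5201 -0.13    0.1801]
0.18, -0.13, 0.35, -0.07, -0.89, -0.14, 1,
0.22, -0.13, 0.32, -0.06, -0.89, -0.14, 1,
0.26, -0.13, 0.29, -0.06, -0.89, -0.14, 1,
0.3, -0.12, 0.26, -0.07, -0.89, -0.14, 1,
0.34, -0.12, 0.22, -0.06, -0.89, -0.14, 1,
0.36, -0.11, 0.17, -0.07, -0.9, -0.14, 1,
0.38, -0.1, 0.12, -0.06, -0.89, -0.13, 1,
-- [ 0.467  -0.074   0.0576]
```

send_rows(
  rows=[-0.26,-0.47,-0.16,0.05,-0.93,-0.1,1,-0.27,-0.48,-0.12,0.05,-0.93,-0.1,1,-0.27,-0.48,-0.08,0.05,-0.94,-0.1,1,-0.28,-0.48,-0.04,0.05,-0.93,-0.1,1,-0.27,-0.49,-0.01,0.05,-0.94,-0.1,1,-0.26,-0.49,0.03,0.05,-0.93,-0.09,1,0.18,-0.13,0.35,-0.07,-0.92,-0.14,1,0.22,-0.13,0.32,-0.06,-0.92,-0.14,1,0.26,-0.13,0.29,-0.06,-0.92,-0.14,1,0.3,-0.12,0.26,-0.07,-0.92,-0.14,1,0.34,-0.12,0.2,-0.06,-0.92,-0.14,1,0.2,-0.08,0.1,-0.07,-0.92,-0.14,1],
)

```text
clock: 24.15
tool_pos: [0.4701, -0.084, 0.0764]
tcp_rot: [1.457, 1.938, -0.612]
ft_force: [0.2, 0.5, -0.9]
width: 1.004
```

```bash
python3 - <<'E'
from h import *
st()
plan([(*pick(3,z=.006,tilt=-50,back=.045),1,3)])
E
```

```text
t 24.15 pos [ 0.4701 -0.084   0.0764] y [0.9598 0.2808 0.0067] z [ 0.2067 -0.69   -0.6937] w 1.004 F [ 0.2252  0.4931 -0.8696] q [-1.1323  0.7426  0.9717  2.3325  0.5663  0.4021 -0.5538]
0.12, 0, 0.27, 0.01, -0.16, -0.01, 1,
0.13, -0.01, 0.27, 0.01, -0.17, -0.01, 1,
0.14, 0, 0.26, 0.01, -0.16, -0.02, 1,
-- [ 0.4743 -0.0997  0.0349]
```

send_rows(
  rows=[0.12,0,0.27,0.01,-0.06,-0.01,1,0.13,-0.01,0.27,0.01,-0.06,-0.01,1,0.06,0,0.16,0.01,-0.06,-0.02,1,0,0,0,0,0,0,1],
)

```text
clock: 24.65
tool_pos: [0.4721, -0.0929, 0.0361]
tcp_rot: [1.418, 1.935, -0.643]
ft_force: [-0.6, 0.3, -0.2]
width: 1.002
```

```bash
python3 - <<'E'
from h import *
st()
plan([(*pick(3,z=.006,tilt=-47),1,4)])
E
```

```text
t 24.65 pos [ 0.4721 -0.0929  0.0361] y [ 0.9551  0.2959 -0.0121] z [ 0.2116 -0.7103 -0.6713] w 1.002 F [-0.5627  0.3419 -0.1625] q [-1.1022  0.881   0.9422  2.339   0.567   0.2981 -0.6046]
-0.03, 0, 0.26, 0.01, 0.03, 0.04, 1,
-0.03, 0, 0.25, 0.01, 0.02, 0.03, 1,
-0.03, 0, 0.26, 0, 0.03, 0.04, 1,
-0.03, 0, 0.25, 0.01, 0.02, 0.03, 1,
-- [ 0.484  -0.1329  0.0061]
```

```bash
python3 - <<'E'
from h import *
plan([(*pick(3,s=.0,z=.006,tilt=-12,back=.05),1,5)])
E
```

```text
-0.21, 0, 0.12, 0, 0.9, 0.03, 1,
-0.22, 0, 0.09, 0, 0.89, 0.03, 1,
-0.23, 0, 0.06, -0.01, 0.9, 0.03, 1,
-0.23, -0.01, 0.03, 0, 0.89, 0.03, 1,
-0.24, 0, 0, -0.01, 0.9, 0.02, 1,
-- [ 0.4881 -0.147   0.0551]
```

send_rows(
  rows=[-0.21,0,0.05,0,0.9,0.03,1,-0.22,0,0.06,0,0.89,0.03,1,-0.23,0,0.06,0,0.9,0.03,1,-0.23,0,0.03,0,0.89,0.03,1,-0.24,0,0,0,0.9,0.02,1,0,0,0,0,0,0,1],
)

```text
clock: 25.4
tool_pos: [0.4881, -0.1479, 0.0629]
tcp_rot: [1.781, 2.365, -0.197]
ft_force: [-1.0, 0.5, -1.0]
width: 0.998
```

```bash
python3 - <<'E'
from h import *
st()
plan([(*pick(3,s=0,z=.004,tilt=-12),1,3)])
E
```

```text
t 25.4 pos [ 0.4881 -0.1479  0.0629] y [ 0.9612  0.2758 -0.001 ] z [ 0.0591 -0.2092 -0.9761] w 0.998 F [-0.9695  0.4561 -1.0212] q [-0.1227  0.4054  0.2589  2.1628  0.2087  0.5114  0.213 ]
0.02, 0, 0.4, 0, 0.02, -0.01, 1,
0.02, 0, 0.4, -0.01, 0.02, -0.01, 1,
0.03, 0.01, 0.39, 0, 0.03, -0.01, 1,
-- [ 0.4912 -0.1568  0.004 ]
```

send_rows(
  rows=[0.02,0,0.4,0,0.02,-0.01,1,0.02,0,0.4,0,0.02,-0.01,1,0.03,0.01,0.27,0,0.03,-0.01,1,0,0,0.04,0,0,0,1,0,0,0,0,0,0,1,0,0,0,0,0,0,0,0,0,0,0,0,0,-1,0,0,0,0,0,0,-1,0,0,0,0,0,0,-1,0,0,0,0,0,0,-1],
  force=60,
)

```text
clock: 26.65
tool_pos: [0.4915, -0.1534, 0.0107]
tcp_rot: [1.775, 2.373, -0.188]
ft_force: [-0.7, 1.1, -0.7]
width: 0.655
```

```bash
python3 - <<'E'
from h import *
st();P,Q=ctrl.get_obs()["tool_pos"],R.from_rotvec(ctrl.get_obs()["tcp_rot"])
plan([(P+[0.01,.03,.05],Q,-1,2),([.515,.06,P[2]+.05],tool(3,-12),-1,7)])
E
```

```text
t 26.65 pos [ 0.4915 -0.1534  0.0107] y [0.9592 0.2828 0.002 ] z [ 0.0618 -0.2028 -0.9773] w 0.655 F [-0.6541  1.1471 -0.688 ] q [-0.0968  0.5097  0.2502  2.1775  0.1976  0.388   0.2239]
0.15, 0.18, -0.54, 0, 0, 0, -1,
0.15, 0.18, -0.55, 0, 0, 0, -1,
-- [ 0.5012 -0.1232  0.0608]
0.48, 0.19, -0.1, 0.05, 0, 0.23, -1,
0.49, 0.17, -0.11, 0.05, 0, 0.23, -1,
0.49, 0.15, -0.11, 0.05, 0.01, 0.24, -1,
0.49, 0.14, -0.1, 0.05, 0, 0.23, -1,
0.5, 0.12, -0.11, 0.06, 0.01, 0.24, -1,
0.5, 0.1, -0.11, 0.05, 0, 0.23, -1,
0.51, 0.08, -0.1, 0.06, 0.01, 0.24, -1,
-- [0.515  0.0599 0.0606]
```

send_rows(
  rows=[0,0,0,0,0,0,1,0,0,0,0,0,0,1,0,0,0,0,0,0,1,0,0,0.12,0,0,0,1,0,0,0.06,0,0,0,1,0,0,0,0,0,0,0,0,0,0,0,0,0,-1,0,0,0,0,0,0,-1,0,0,0,0,0,0,-1,0,0,0,0,0,0,-1],
)

```text
clock: 27.9
tool_pos: [0.4922, -0.1556, 0.0016]
tcp_rot: [1.776, 2.373, -0.188]
ft_force: [0.1, -0.2, 0.8]
width: 0.682
```

```bash
python3 - <<'E'
from h import *
st()
E
```

```text
t 27.9 pos [ 0.4922 -0.1556  0.0016] y [0.9593 0.2823 0.0018] z [ 0.0616 -0.203  -0.9772] w 0.682 F [ 0.1086 -0.1762  0.7882] q [-0.0913  0.5293  0.2492  2.1777  0.1972  0.368   0.2242]
```

send_rows(
  rows=[0.15,0.18,-0.54,0,0,0,-1,0.15,0.18,-0.55,0,0,0,-1,0.48,0.19,-0.1,0.05,0,0.23,-1,0.49,0.17,-0.11,0.05,0,0.23,-1,0.49,0.15,-0.11,0.05,0,0.24,-1,0.49,0.14,-0.1,0.05,0,0.23,-1,0.5,0.12,-0.11,0.06,0,0.24,-1,0.4,0.1,-0.08,0.05,0,0.23,-1,0.2,0.05,-0.05,0.06,0,0.24,-1,0,0,0,0,0,0,-1],
)

```text
clock: 29.15
tool_pos: [0.5163, 0.0429, 0.0517]
tcp_rot: [2.063, 2.153, -0.223]
ft_force: [-0.2, -0.5, -1.0]
width: 0.68
```

```bash
python3 - <<'E'
from h import *
st();P=ctrl.get_obs()["tool_pos"]
plan([([.52,P[1],.003],tool(3,-12),-1,3)])
E
```

```text
t 29.15 pos [0.5163 0.0429 0.0517] y [ 0.9991  0.0423 -0.0024] z [ 0.0066 -0.2109 -0.9775] w 0.68 F [-0.1637 -0.4903 -0.9629] q [-0.5249  0.4876  0.3046  2.0629  0.1086  0.6599 -0.2956]
0.07, 0.03, 0.32, -0.01, 0.01, -0.02, -1,
0.07, 0.02, 0.32, -0.01, 0.01, -0.02, -1,
0.06, 0.02, 0.31, -0.01, 0, -0.03, -1,
-- [0.5198 0.0428 0.0031]
```

send_rows(
  rows=[0.07,0.03,0.32,0,0.01,-0.02,-1,0.07,0.02,0.32,0,0.01,-0.02,-1,0.05,0.02,0.22,0,0,-0.02,-1,0.02,0,0.08,0,0,0,-1,0,0,0,0,0,0,-1],
)

```text
clock: 29.78
tool_pos: [0.5187, 0.0411, 0.0018]
tcp_rot: [2.059, 2.162, -0.226]
ft_force: [-1.9, 0.5, 1.8]
width: 0.684
```

```bash
python3 - <<'E'
from h import *
st()
E
```

```text
t 29.77 pos [0.5187 0.0411 0.0018] y [ 0.9988  0.0482 -0.0076] z [ 0.0027 -0.2095 -0.9778] w 0.684 F [-1.9031  0.5494  1.7902] q [-0.5011  0.5787  0.2852  2.0741  0.0945  0.561  -0.2888]
```

```bash
echo 'BARS[3]=(.5187,.040,2.8)' >> h.py; python3 - <<'E'
from h import *
P,Q=ctrl.get_obs()["tool_pos"],R.from_rotvec(ctrl.get_obs()["tcp_rot"])
plan([(P+[0,0,.06],Q,1,2),(*pick(3,tilt=-48,z=.005,back=.05),1,5)])
E
```

```text
-0.13, 0, -0.59, 0, 0, 0, 1,
-0.12, -0.01, -0.58, 0, 0, 0, 1,
-- [0.5187 0.0411 0.0616]
0.26, 0, 0.04, -0.01, -0.9, 0, 1,
0.26, 0, 0.01, -0.01, -0.9, 0.01, 1,
0.26, 0, -0.03, -0.01, -0.9, 0, 1,
0.25, 0, -0.06, -0.01, -0.89, 0.01, 1,
0.25, 0, -0.09, -0.01, -0.9, 0, 1,
-- [0.5156 0.1022 0.0385]
```

send_rows(
  rows=[0,0,0,0,0,0,1,0,0,0,0,0,0,1,0,0,0,0,0,0,1,-0.13,0,-0.59,0,0,0,1,-0.12,0,-0.58,0,0,0,1,0.26,0,0.0,0,-0.9,0,1,0.26,0,0.0,0,-0.9,0,1,0.26,0,-0.03,0,-0.9,0,1,0.25,0,-0.06,0,-0.9,0,1,0.2,0,-0.05,0,-0.9,0,1,0,0,0,0,0,0,1],
)

```text
clock: 31.15
tool_pos: [0.5188, 0.0989, 0.0414]
tcp_rot: [1.669, 1.745, -0.765]
ft_force: [0.1, -0.3, 0.3]
width: 1.0
```

```bash
python3 - <<'E'
from h import *
st()
plan([(*pick(3,tilt=-48,z=.005),1,3)])
im,_=ctrl.snapshot("top");cv2.imwrite("pics/h.png",im)
E
```

```text
t 31.15 pos [0.5188 0.0989 0.0414] y [ 0.999   0.0438 -0.002 ] z [ 0.0318 -0.7552 -0.6547] w 1.0 F [ 0.1269 -0.2914  0.2517] q [-1.0256  0.8155  0.5335  1.9068  0.4117  1.004  -0.8174]
0.04, -0.02, 0.33, -0.01, 0.05, 0, 1,
0.03, -0.02, 0.33, -0.01, 0.04, -0.01, 1,
0.03, -0.02, 0.33, -0.02, 0.05, 0, 1,
-- [0.5173 0.0649 0.005 ]
```

send_rows(
  rows=[0.03,-0.02,0.33,0,0.05,0,1,0.03,-0.02,0.34,0,0.04,0,1,0.02,-0.02,0.24,0,0.05,0,1,0,0,0.07,0,0,0,1,0,0,0,0,0,0,1],
)

```text
clock: 31.82
tool_pos: [0.519, 0.0542, 0.012]
tcp_rot: [1.705, 1.747, -0.743]
ft_force: [0.1, -0.1, 0.8]
width: 0.999
```

```bash
python3 - <<'E'
from h import *
st()
plan([(*pick(3,tilt=-48,z=.005),1,1)])
E
```

```text
t 31.82 pos [0.519  0.0542 0.012 ] y [0.9996 0.0271 0.0065] z [ 0.0243 -0.7364 -0.6761] w 0.999 F [ 0.1292 -0.0545  0.7754] q [-0.9661  0.8402  0.541   1.9644  0.428   0.8806 -0.8278]
0.25, -0.02, -0.06, -0.08, -0.07, -0.14, 1,
-- [0.5177 0.0648 0.0049]
```

send_rows(
  rows=[0.18,-0.02,-0.02,-0.06,-0.07,-0.1,1,0.08,0,0,0,0,0,1,0,0,0.02,0,0,0,0.5,0,0,0,0,0,0,-1,0,0,0,0,0,0,-1,0,0,0,0,0,0,-1,0,0,0,0,0,0,-1],
)

```text
clock: 32.7
tool_pos: [0.5182, 0.0657, 0.0032]
tcp_rot: [1.679, 1.757, -0.747]
ft_force: [-0.4, -0.3, 0.8]
width: 0.688
```

```bash
cat >> h.py <<'E'
def held(b):
    o=ctrl.get_obs();P,Q=o["tool_pos"],R.from_rotvec(o["tcp_rot"]);x=BARS[b];a=np.radians(x[2])
    print("s",(P[:2]-x[:2])@[-np.sin(a),np.cos(a)],"tilt",np.degrees(np.arccos(-Q.as_matrix()[2,2])))
    return P,Q
E
python3 - <<'E'
from h import *
st();P,Q=held(3)
plan([(P+[0,-.02,.14],Q,-1,3),([.54,.03,.215],tool(4,0),-1,7),(*place(.08,.12,s=.025,tilt=42),-1,6)])
E
```

```text
t 32.7 pos [0.5182 0.0657 0.0032] y [0.9989 0.0463 0.0017] z [ 0.0356 -0.7435 -0.6678] w 0.688 F [-0.3698 -0.2907  0.7967] q [-0.9833  0.862   0.5327  1.9557  0.4288  0.8824 -0.8376]
s 0.02567566877519356 tilt 48.100313092773426
-0.78, 0, -0.52, 0, 0, 0, -1,
-0.79, -0.01, -0.53, 0, 0, 0, -1,
-0.78, 0, -0.52, 0, 0, 0, -1,
-- [0.5183 0.0456 0.1431]
-0.18, 0.06, -0.1, -0.01, 0.86, -0.02, -1,
-0.17, 0.06, -0.12, -0.01, 0.86, -0.02, -1,
-0.16, 0.06, -0.14, -0.01, 0.86, -0.02, -1,
-0.14, 0.06, -0.16, -0.01, 0.86, -0.03, -1,
-0.12, 0.06, -0.18, -0.01, 0.86, -0.02, -1,
-0.09, 0.06, -0.19, 0, 0.86, -0.02, -1,
-0.07, 0.06, -0.2, -0.01, 0.85, -0.03, -1,
-- [0.5402 0.0301 0.215 ]
0.02, 0.37, 0.01, -0.01, 0.88, 0.02, -1,
0.01, 0.37, 0.02, -0.01, 0.87, 0.02, -1,
0.01, 0.37, 0.02, -0.01, 0.88, 0.02, -1,
0.01, 0.38, 0.02, -0.01, 0.87, 0.02, -1,
0.01, 0.37, 0.02, 0, 0.88, 0.03, -1,
0.02, 0.38, 0.03, -0.01, 0.87, 0.02, -1,
-- [0.6517 0.0428 0.2109]
```

send_rows(
  rows=[-0.78,0,-0.52,0,0,0,-1,-0.79,0,-0.53,0,0,0,-1,-0.78,0,-0.52,0,0,0,-1,-0.18,0.06,-0.1,0,0.86,-0.02,-1,-0.17,0.06,-0.12,0,0.86,-0.02,-1,-0.16,0.06,-0.14,0,0.86,-0.02,-1,-0.14,0.06,-0.16,0,0.86,-0.03,-1,-0.12,0.06,-0.18,0,0.86,-0.02,-1,-0.09,0.06,-0.19,0,0.86,-0.02,-1,-0.07,0.06,-0.2,0,0.85,-0.03,-1],
)

```text
clock: 33.95
tool_pos: [0.54, 0.0316, 0.2175]
tcp_rot: [-2.119, -2.283, -0.02]
ft_force: [-0.0, -0.3, -2.6]
width: 0.686
```

```bash
python3 - <<'E'
from h import *
st();plan([(*place(.078,.12,s=.025,tilt=42),-1,6)])
E
```

```text
t 33.95 pos [0.54   0.0316 0.2175] y [ 0.9972  0.0744 -0.0085] z [-0.0105  0.0273 -0.9996] w 0.686 F [-0.0124 -0.2779 -2.6026] q [-0.4648  0.2777  0.4222  1.8832 -0.1651  1.0192  0.1056]
0.02, 0.37, 0.02, -0.02, 0.84, 0.02, -1,
0.01, 0.37, 0.02, -0.02, 0.84, 0.02, -1,
0.01, 0.38, 0.02, -0.02, 0.84, 0.02, -1,
0.01, 0.37, 0.03, -0.02, 0.84, 0.02, -1,
0.01, 0.38, 0.03, -0.02, 0.84, 0.03, -1,
0.01, 0.37, 0.03, -0.02, 0.85, 0.02, -1,
-- [0.6514 0.0448 0.2111]
```

send_rows(
  rows=[0.02,0.37,0.02,-0.02,0.84,0.02,-1,0.01,0.37,0.02,-0.02,0.84,0.02,-1,0.01,0.38,0.02,-0.02,0.84,0.02,-1,0.01,0.37,0.03,-0.02,0.84,0.02,-1,0,0.38,0.03,-0.02,0.84,0.03,-1,0,0.25,0.02,-0.02,0.7,0.02,-1,0,0,0,0,0,0,-1],
)

```text
clock: 34.83
tool_pos: [0.6469, 0.0366, 0.2088]
tcp_rot: [-1.752, -1.827, -0.669]
ft_force: [-0.3, 0.6, -0.9]
width: 0.682
```

```bash
python3 - <<'E'
from h import *
st();plan([(*place(.074,.05,s=.025,tilt=42),-1,5)])
E
```

```text
t 34.83 pos [0.6469 0.0366 0.2088] y [ 0.9991  0.0429 -0.0019] z [-0.0301  0.6673 -0.7442] w 0.682 F [-0.2608  0.6394 -0.9164] q [ 0.0131  0.5704  0.2549  1.6375 -0.8619  1.3368  0.67  ]
-0.15, 0.02, 0.23, 0.01, 0, -0.01, -1,
-0.15, 0.02, 0.23, 0, 0, -0.01, -1,
-0.14, 0.02, 0.24, 0.01, 0, -0.01, -1,
-0.15, 0.02, 0.23, 0, 0.01, -0.01, -1,
-0.14, 0.02, 0.24, 0.01, 0, -0.01, -1,
-- [0.6513 0.0488 0.1408]
```

send_rows(
  rows=[-0.17,0.03,0.2,0.01,0,-0.01,-1,-0.17,0.03,0.2,0,0,-0.01,-1,-0.17,0.02,0.21,0.01,0,-0.01,-1,-0.17,0.02,0.2,0,0.01,-0.01,-1,-0.08,0.01,0.1,0.01,0,-0.01,-1,0,0,0,0,0,0,-1],
)

```text
clock: 35.58
tool_pos: [0.6507, 0.0427, 0.146]
tcp_rot: [-1.738, -1.839, -0.664]
ft_force: [-0.1, -0.8, -1.8]
width: 0.685
```

```bash
python3 - <<'E'
from h import *
st();plan([(*place(.074,.003,s=.025,tilt=42),-1,4)])
E
```

```text
t 35.58 pos [0.6507 0.0427 0.146 ] y [ 0.9984  0.0571 -0.0007] z [-0.0386  0.6662 -0.7448] w 0.685 F [-0.0508 -0.8403 -1.7634] q [ 0.0174  0.6477  0.2346  1.6649 -0.8922  1.265   0.7516]
-0.15, 0, 0.21, -0.01, 0, 0.01, -1,
-0.15, 0.01, 0.21, -0.01, 0.01, 0.01, -1,
-0.15, 0, 0.22, -0.01, 0, 0, -1,
-0.16, 0.01, 0.21, 0, 0.01, 0.01, -1,
-- [0.6514 0.0484 0.094 ]
```

send_rows(
  rows=[-0.15,0,0.2,0,0,0.01,-1,-0.15,0,0.2,0,0,0.01,-1,-0.15,0,0.21,0,0,0,-1,-0.12,0,0.15,0,0,0.01,-1,-0.02,0,0.03,0,0,0,-1,0,0,0,0,0,0,-1],
)

```text
clock: 36.33
tool_pos: [0.6507, 0.047, 0.0936]
tcp_rot: [-1.742, -1.835, -0.663]
ft_force: [0.7, -0.2, -0.7]
width: 0.685
```

```bash
python3 - <<'E'
from h import *
st();plan([(*place(.074,-.001,s=.025,tilt=42),-1,2)])
E
```

```text
t 36.33 pos [0.6507 0.047  0.0936] y [ 0.9986  0.0532 -0.0031] z [-0.0378  0.666  -0.745 ] w 0.685 F [ 0.6594 -0.1936 -0.6959] q [ 0.0246  0.7118  0.2149  1.6898 -0.9256  1.1997  0.8126]
-0.01, 0.01, 0.04, -0.01, 0.01, 0, -1,
-0.01, 0, 0.03, -0.02, 0.01, 0, -1,
-- [0.6511 0.0486 0.0903]
```

Lower the last 3 mm, release and retreat.

send_rows(
  rows=[-0.03,0,0.04,0,0,0,-1,-0.02,0,0.02,0,0,0,-1,0,0,0,0,0,0,-1,0,0,0,0,0,0,0.5,0,0,0,0,0,0,0.8,0,0,0,0,0,0,0.9,0,0,0,0,0,0,0.9,0,0,-0.3,0,0,0,0.9,0,0,-0.6,0,0,0,0.9,0,0,-0.8,0,0,0,1,0,0,-0.8,0,0,0,1,0,0,-0.4,0,0,0,1],
)

```text
clock: 37.83
tool_pos: [0.6566, -0.0537, 0.2043]
tcp_rot: [-1.741, -1.836, -0.664]
ft_force: [0.9, -0.4, -0.1]
width: 0.998
```

```bash
python3 - <<'E'
from h import *
st();faces()
plan([([.52,.05,.2],tool(-3,0),1,6),([.50,.25,.16],tool(-9,-30),1,6)])
E
```

```text
t 37.83 pos [ 0.6566 -0.0537  0.2043] y [ 0.9986  0.0536 -0.0012] z [-0.0366  0.6661 -0.745 ] w 0.998 F [ 0.8762 -0.3852 -0.1091] q [ 0.1263  0.6356  0.2824  1.5382 -0.8218  1.4434  0.744 ]
z 0.035 n 50 front face x [0.0904 0.0921]
z 0.055 n 52 front face x [0.0905 0.0919]
z 0.075 n 54 front face x [0.0901 0.092 ]
z 0.095 n 173 front face x [0.0611 0.0914]
tops x hist [ 0  9 69 32 18 74 24 23 74 25  0] top y [-0.0284  0.0284] z [0.1107 0.1146]
0.27, -0.44, 0.26, -0.04, -0.87, 0.12, 1,
0.29, -0.44, 0.23, -0.04, -0.87, 0.12, 1,
0.31, -0.45, 0.19, -0.05, -0.87, 0.12, 1,
0.32, -0.46, 0.15, -0.04, -0.87, 0.12, 1,
0.33, -0.47, 0.1, -0.05, -0.87, 0.12, 1,
0.32, -0.47, 0.06, -0.04, -0.86, 0.12, 1,
-- [0.5198 0.0497 0.2002]
0.66, -0.1, 0.13, 0.03, -0.62, 0.12, 1,
0.67, -0.11, 0.08, 0.03, -0.63, 0.12, 1,
0.67, -0.12, 0.02, 0.03, -0.63, 0.12, 1,
0.67, -0.14, -0.04, 0.03, -0.62, 0.12, 1,
0.66, -0.15, -0.1, 0.04, -0.63, 0.12, 1,
0.65, -0.15, -0.15, 0.03, -0.62, 0.13, 1,
-- [0.5001 0.2497 0.1599]
```

send_rows(
  rows=[0.27,-0.44,0.26,-0.04,-0.87,0.12,1,0.29,-0.44,0.23,-0.04,-0.87,0.12,1,0.31,-0.45,0.19,-0.05,-0.87,0.12,1,0.32,-0.46,0.15,-0.04,-0.87,0.12,1,0.33,-0.47,0.1,-0.05,-0.87,0.12,1,0.32,-0.47,0.06,-0.04,-0.86,0.12,1,0.66,-0.1,0.13,0.03,-0.62,0.12,1,0.67,-0.11,0.08,0.03,-0.63,0.12,1,0.67,-0.12,0.02,0.03,-0.63,0.12,1,0.67,-0.14,-0.04,0.03,-0.62,0.12,1,0.66,-0.15,-0.1,0.04,-0.63,0.12,1,0.4,-0.1,-0.1,0.03,-0.62,0.13,1],
)

```text
clock: 39.38
tool_pos: [0.489, 0.2492, 0.1501]
tcp_rot: [2.065, 1.768, -0.595]
ft_force: [0.0, 0.1, -0.4]
width: 1.0
```

```bash
python3 - <<'E'
from h import *
st()
plan([(*pick(4,z=.005,tilt=-48,back=.05),1,6)])
E
```

```text
t 39.38 pos [0.489  0.2492 0.1501] y [ 0.9879 -0.1551 -0.0023] z [-0.0841 -0.5234 -0.8479] w 1.0 F [ 0.011   0.1403 -0.3735] q [-1.0774  0.6059  0.4946  1.7187  0.1248  1.2783 -0.8194]
0.51, 0.11, 0.12, 0, -0.33, 0.01, 1,
0.51, 0.11, 0.1, 0, -0.33, 0.01, 1,
0.51, 0.1, 0.08, 0, -0.33, 0, 1,
0.52, 0.11, 0.05, 0, -0.34, 0.01, 1,
0.52, 0.1, 0.03, 0, -0.33, 0, 1,
0.52, 0.1, 0, 0.01, -0.34, 0.01, 1,
-- [0.5372 0.3521 0.0384]
```

send_rows(
  rows=[0.51,0.11,0.12,0,-0.33,0.01,1,0.51,0.11,0.1,0,-0.33,0.01,1,0.51,0.1,0.08,0,-0.33,0,1,0.52,0.11,0.05,0,-0.34,0.01,1,0.45,0.1,0.03,0,-0.33,0,1,0.2,0.05,0,0,-0.34,0.01,1,0,0,0,0,0,0,1],
)

```text
clock: 40.25
tool_pos: [0.5231, 0.3496, 0.0386]
tcp_rot: [1.856, 1.615, -0.855]
ft_force: [0.7, 0.4, -0.1]
width: 0.999
```

```bash
python3 - <<'E'
from h import *
st()
plan([(*pick(4,z=.005,tilt=-48),1,4)])
E
```

```text
t 40.25 pos [0.5231 0.3496 0.0386] y [ 0.9894 -0.1442 -0.0143] z [-0.1178 -0.7431 -0.6587] w 0.999 F [ 0.6834  0.4079 -0.0911] q [-1.1117  1.0163  0.466   1.3604  0.1187  1.5137 -0.8957]
0.02, 0.07, 0.23, 0, 0.03, 0.04, 1,
0.02, 0.07, 0.23, 0.01, 0.02, 0.04, 1,
0.01, 0.07, 0.24, 0, 0.03, 0.04, 1,
0.02, 0.06, 0.23, 0.01, 0.02, 0.03, 1,
-- [0.5313 0.3155 0.005 ]
```

send_rows(
  rows=[0,0.2,0,0,0.02,0.08,1,0,0.08,0.1,0,0.02,0.06,1,0.02,0.02,0.25,0,0.02,0.02,1,0.02,0,0.27,0,0.02,0,1,0.02,0,0.22,0,0.02,0,1,0.02,0,0.08,0,0,0,1,0,0,0,0,0,0,1],
)

```text
clock: 41.12
tool_pos: [0.5335, 0.3109, 0.0048]
tcp_rot: [1.887, 1.596, -0.833]
ft_force: [-0.4, -0.4, 0.8]
width: 0.997
```

```bash
python3 - <<'E'
from h import *
st()
plan([(*pick(4,z=.004,tilt=-48),1,1)])
E
```

```text
t 41.12 pos [0.5335 0.3109 0.0048] y [ 0.9865 -0.1638  0.004 ] z [-0.1188 -0.732  -0.6709] w 0.997 F [-0.4174 -0.4273  0.7542] q [-1.0798  1.0306  0.4716  1.4277  0.1185  1.4078 -0.9072]
0.07, -0.06, -0.05, 0, -0.02, -0.04, 1,
-- [0.5312 0.3155 0.0039]
```

send_rows(
  rows=[0.07,-0.05,-0.05,0,-0.02,-0.04,1,0,0,0,0,0,0,0.5,0,0,0,0,0,0,-1,0,0,0,0,0,0,-1,0,0,0,0,0,0,-1,0,0,0,0,0,0,-1,0,0,0,0,0,0,-1],
)

```text
clock: 42.0
tool_pos: [0.5321, 0.3179, 0.0044]
tcp_rot: [1.88, 1.604, -0.834]
ft_force: [-0.8, 1.2, 0.3]
width: 0.685
```

```bash
python3 - <<'E'
from h import *
st();P,Q=held(4)
plan([(P+[0,-.03,.14],Q,-1,3),([.5,.15,.2],tool(0,-10),-1,5),([.53,.0,.22],tool(4,5),-1,4)])
E
```

```text
t 42.0 pos [0.5321 0.3179 0.0044] y [ 0.9875 -0.1576  0.0006] z [-0.1165 -0.7326 -0.6707] w 0.685 F [-0.8357  1.1962  0.3292] q [-1.0845  1.0344  0.4681  1.4172  0.1171  1.4162 -0.9063]
s 0.02755974231262221 tilt 47.88272466832877
-0.82, 0.03, -0.48, 0, 0, 0, -1,
-0.83, 0.03, -0.48, 0, 0, 0, -1,
-0.82, 0.04, -0.48, 0, 0, 0, -1,
-- [0.5323 0.288  0.1443]
-0.54, -0.04, 0.27, -0.11, 0.95, -0.2, -1,
-0.58, -0.06, 0.2, -0.11, 0.94, -0.2, -1,
-0.59, -0.08, 0.12, -0.11, 0.95, -0.2, -1,
-0.6, -0.1, 0.03, -0.11, 0.94, -0.21, -1,
-0.6, -0.11, -0.04, -0.11, 0.95, -0.2, -1,
-- [0.4999 0.1498 0.1999]
-0.76, 0.15, 0.03, -0.01, 0.47, -0.13, -1,
-0.76, 0.14, -0.02, 0, 0.47, -0.12, -1,
-0.75, 0.12, -0.07, -0.01, 0.46, -0.13, -1,
-0.75, 0.11, -0.11, 0, 0.47, -0.12, -1,
-- [0.5298 0.0002 0.2198]
```

send_rows(
  rows=[-0.82,0.03,-0.48,0,0,0,-1,-0.83,0.03,-0.48,0,0,0,-1,-0.82,0.04,-0.48,0,0,0,-1,-0.54,-0.04,0.27,-0.11,0.95,-0.2,-1,-0.58,-0.06,0.2,-0.11,0.94,-0.2,-1,-0.59,-0.08,0.12,-0.11,0.95,-0.2,-1,-0.6,-0.1,0.03,-0.11,0.94,-0.21,-1,-0.6,-0.11,-0.04,-0.11,0.95,-0.2,-1,-0.76,0.15,0,0,0.5,-0.13,-1,-0.76,0.14,-0.04,0,0.5,-0.12,-1,-0.75,0.12,-0.08,0,0.5,-0.13,-1,-0.6,0.11,-0.11,0,0.5,-0.12,-1],
)

```text
clock: 43.5
tool_pos: [0.5282, 0.0009, 0.2209]
tcp_rot: [-2.058, -2.236, -0.147]
ft_force: [0.3, 0.3, -1.5]
width: 0.682
```

```bash
python3 - <<'E'
from h import *
st();plan([(*place(.103,.12,s=.027,tilt=42),-1,6)])
E
```

```text
t 43.5 pos [0.5282 0.0009 0.2209] y [0.9966 0.0827 0.0042] z [-0.0072  0.1377 -0.9905] w 0.682 F [ 0.3121  0.2977 -1.5196] q [-0.3886  0.26    0.4683  1.9098 -0.2961  1.0353  0.3067]
0.02, 0.42, 0.03, -0.01, 0.71, 0.04, -1,
0.02, 0.42, 0.04, -0.01, 0.71, 0.04, -1,
0.02, 0.42, 0.04, -0.01, 0.71, 0.04, -1,
0.02, 0.42, 0.04, -0.01, 0.71, 0.03, -1,
0.02, 0.41, 0.04, -0.01, 0.71, 0.03, -1,
0.02, 0.42, 0.04, -0.02, 0.71, 0.04, -1,
-- [0.6528 0.0194 0.2131]
```

send_rows(
  rows=[0.03,0.42,0.03,0,0.71,0.04,-1,0.03,0.42,0.04,0,0.71,0.04,-1,0.03,0.42,0.04,0,0.71,0.04,-1,0.03,0.42,0.04,0,0.71,0.03,-1,0.02,0.4,0.04,0,0.71,0.03,-1,0.02,0.25,0.02,0,0.65,0.04,-1,0,0,0,0,0,0,-1],
)

```text
clock: 44.38
tool_pos: [0.6447, 0.0113, 0.2123]
tcp_rot: [-1.746, -1.815, -0.665]
ft_force: [-0.3, -0.4, -1.6]
width: 0.686
```

```bash
python3 - <<'E'
from h import *
st();plan([(*place(.101,.05,s=.027,tilt=42),-1,5)])
E
```

```text
t 44.38 pos [0.6447 0.0113 0.2123] y [ 0.999   0.0432 -0.0121] z [-0.0381  0.6733 -0.7384] w 0.686 F [-0.2714 -0.3685 -1.6043] q [ 0.0051  0.5868  0.3281  1.62   -0.877   1.4014  0.7055]
-0.16, 0.04, 0.23, -0.01, -0.01, -0.02, -1,
-0.16, 0.04, 0.23, 0, -0.01, -0.02, -1,
-0.15, 0.03, 0.23, -0.01, -0.01, -0.02, -1,
-0.16, 0.03, 0.23, 0, -0.01, -0.02, -1,
-0.15, 0.04, 0.24, -0.01, -0.01, -0.02, -1,
-- [0.6527 0.0218 0.1431]
```

send_rows(
  rows=[-0.18,0.05,0.2,0,-0.01,-0.02,-1,-0.18,0.05,0.2,0,-0.01,-0.02,-1,-0.17,0.04,0.2,0,-0.01,-0.02,-1,-0.17,0.03,0.2,0,-0.01,-0.02,-1,-0.08,0.02,0.1,0,-0.01,-0.02,-1,0,0,0,0,0,0,-1],
)

```text
clock: 45.12
tool_pos: [0.6524, 0.0159, 0.1492]
tcp_rot: [-1.736, -1.839, -0.661]
ft_force: [-0.1, -0.2, -1.0]
width: 0.685
```

```bash
python3 - <<'E'
from h import *
st();plan([(*place(.102,.003,s=.027,tilt=42),-1,4)])
E
```

```text
t 45.12 pos [0.6524 0.0159 0.1492] y [ 0.9983  0.0587 -0.0023] z [-0.0409  0.6659 -0.7449] w 0.685 F [-0.1024 -0.2096 -0.9538] q [ 0.0079  0.664   0.3084  1.6423 -0.9048  1.3241  0.7876]
-0.16, 0, 0.21, -0.01, 0, 0.01, -1,
-0.16, 0, 0.22, -0.01, 0.01, 0.01, -1,
-0.16, 0.01, 0.21, -0.01, 0, 0, -1,
-0.16, 0, 0.22, -0.02, 0.01, 0.01, -1,
-- [0.6526 0.0208 0.0959]
```

send_rows(
  rows=[-0.16,0,0.2,0,0,0.01,-1,-0.16,0,0.2,0,0,0.01,-1,-0.16,0,0.2,0,0,0,-1,-0.13,0,0.15,0,0,0.01,-1,-0.03,0,0.03,0,0,0,-1,0,0,0,0,0,0,-1],
)

```text
clock: 45.88
tool_pos: [0.6523, 0.0179, 0.0954]
tcp_rot: [-1.74, -1.835, -0.66]
ft_force: [0.8, -1.4, -1.3]
width: 0.685
```

```bash
python3 - <<'E'
from h import *
st();plan([(*place(.102,-.001,s=.027,tilt=42),-1,2)])
E
```

```text
t 45.88 pos [0.6523 0.0179 0.0954] y [ 0.9985  0.0548 -0.0049] z [-0.0402  0.6658 -0.7451] w 0.685 F [ 0.8099 -1.4131 -1.2909] q [ 0.0195  0.7292  0.2869  1.6671 -0.9364  1.2603  0.8497]
0, 0, 0.04, -0.02, 0.01, 0, -1,
0, 0.01, 0.05, -0.02, 0.01, 0, -1,
-- [0.6527 0.0209 0.092 ]
```

send_rows(
  rows=[-0.03,0,0.04,0,0,0,-1,-0.02,0,0.02,0,0,0,-1,0,0,0,0,0,0,-1,0,0,0,0,0,0,0.5,0,0,0,0,0,0,0.8,0,0,0,0,0,0,0.9,0,0,0,0,0,0,0.9,0,0,-0.3,0,0,0,0.9,0,0,-0.6,0,0,0,0.9,0,0,-0.8,0,0,0,1,0,0,-0.8,0,0,0,1,0,0,-0.4,0,0,0,1],
)

```text
clock: 47.38
tool_pos: [0.6586, -0.0828, 0.2062]
tcp_rot: [-1.74, -1.837, -0.662]
ft_force: [-0.5, 0.4, 0.1]
width: 0.997
```

```bash
python3 - <<'E'
from h import *
st();im=faces()
_,M,uv=row("top");k=(M[:,2]>.055)&(M[:,2]<.095)&(M[:,0]>.13);print("follower pts",M[k].mean(0) if k.any() else None,np.percentile(M[k,0],[5,95]) if k.any() else 0)
cv2.imwrite("pics/i.png",cv2.resize(im[120:320,200:440],None,fx=3,fy=3,interpolation=cv2.INTER_CUBIC))
R0=tool(np.degrees(MA)+90,0)
plan([([*mag(.185),.2],R0,.2,6)])
E
```

```text
t 47.38 pos [ 0.6586 -0.0828  0.2062] y [ 0.9985  0.0552 -0.0027] z [-0.0388  0.6658 -0.7452] w 0.997 F [-0.4717  0.3641  0.1158] q [ 0.1241  0.6621  0.3513  1.5023 -0.8366  1.5014  0.781 ]
z 0.035 n 49 front face x [0.1178 0.1197]
z 0.055 n 42 front face x [0.1182 0.1195]
z 0.075 n 53 front face x [0.118  0.1195]
z 0.095 n 212 front face x [0.0838 0.1186]
tops x hist [ 0 12 65 34 20 73 24 25 78 18 36] top y [-0.029  0.028] z [0.1109 0.1143]
follower pts [ 0.1631 -0.0023  0.0729] [0.1467 0.1877]
0.04, 0, 0.06, 0, -0.87, 0, 0.2,
0.04, 0, 0.06, 0, -0.87, 0, 0.2,
0.05, 0, 0.05, 0, -0.87, 0.01, 0.2,
0.06, -0.01, 0.04, -0.01, -0.87, 0, 0.2,
0.06, 0, 0.03, 0, -0.87, 0.01, 0.2,
0.07, -0.01, 0.03, -0.01, -0.88, 0, 0.2,
-- [ 0.6567 -0.0622  0.2   ]
```

View pics/i.png

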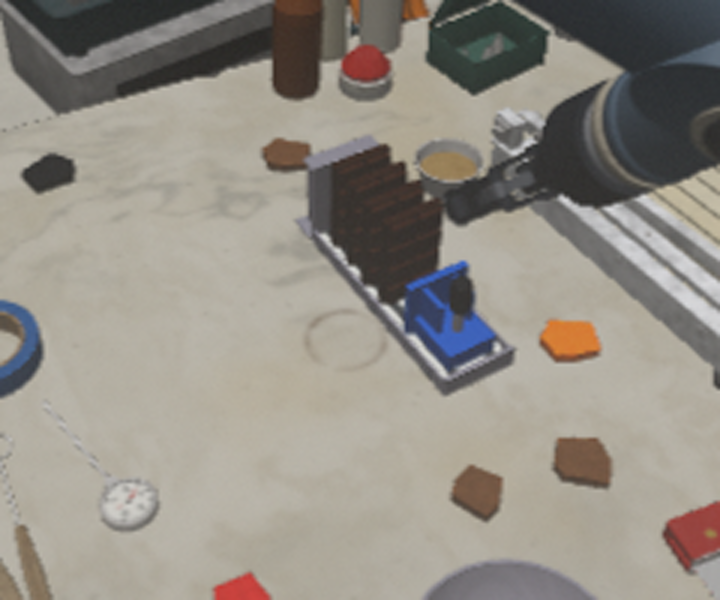

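The picture shows all four bars standing upright in a row at (385,220), with the follower (450,310) just behind them. I now grip the knob and slide it up.

send_rows(
  rows=[0.04,0,0.06,0,-0.87,0,0.2,0.04,0,0.06,0,-0.87,0,0.2,0.05,0,0.05,0,-0.87,0.01,0.2,0.06,0,0.04,0,-0.87,0,0.2,0.06,0,0.03,0,-0.87,0.01,0.2,0.04,0,0,0,-0.8,0,0.2,0,0,0,0,0,0,0.2],
)

```text
clock: 48.35
tool_pos: [0.6527, -0.0521, 0.1902]
tcp_rot: [-2.141, -2.283, 0.023]
ft_force: [-0.7, -0.2, 0.7]
width: 0.6
```

```bash
python3 - <<'E'
from h import *
st()
R0=tool(np.degrees(MA)+90,0);k=mag(.188)
plan([([*k,.12],R0,.2,3),([*k,.078],R0,.2,2)])
E
```

```text
t 48.35 pos [ 0.6527 -0.0521  0.1902] y [ 0.9978  0.0642 -0.0189] z [-0.0188 -0.0022 -0.9998] w 0.6 F [-0.6919 -0.2325  0.7084] q [-0.3904  0.5289  0.589   1.6427 -0.3169  1.0869  0.3537]
-0.09, 0.03, 0.47, -0.05, 0, 0.03, 0.2,
-0.09, 0.03, 0.47, -0.04, 0, 0.03, 0.2,
-0.09, 0.03, 0.46, -0.05, 0.01, 0.03, 0.2,
-- [ 0.6571 -0.0654  0.1202]
0, 0, 0.42, 0, 0, 0, 0.2,
0, 0, 0.42, 0, 0, 0, 0.2,
-- [ 0.6572 -0.0654  0.0782]
```

send_rows(
  rows=[-0.09,0.03,0.47,-0.05,0,0.03,0.2,-0.09,0.03,0.47,-0.05,0,0.03,0.2,-0.09,0.03,0.44,-0.05,0,0.03,0.2,0,0,0.4,0,0,0,0.2,0,0,0.3,0,0,0,0.2,0,0,0.05,0,0,0,0.2,0,0,0,0,0,0,0.2],
)

```text
clock: 49.22
tool_pos: [0.6545, -0.0678, 0.0766]
tcp_rot: [-2.163, -2.268, -0.004]
ft_force: [0.8, -0.5, 0.5]
width: 0.601
```

```bash
cat >> h.py <<'E'
def mpos():
    d=ctrl.get_obs()["tool_pos"][:2]-[MX,MY];c,s=np.cos(MA),np.sin(MA);print("mag xy",c*d[0]+s*d[1],-s*d[0]+c*d[1])
E
python3 - <<'E'
from h import *
st();mpos()
R0=tool(np.degrees(MA)+90,0);k=mag(.188)
plan([([*k,.076],R0,.2,1)])
E
```

```text
t 49.23 pos [ 0.6545 -0.0678  0.0766] y [ 0.9989  0.0473 -0.0031] z [-0.0034  0.0064 -1.    ] w 0.601 F [ 0.7795 -0.4578  0.5265] q [-0.3164  0.6496  0.5232  1.732  -0.4127  0.8754  0.4364]
mag xy 0.1903895082827721 -0.002615183877689579
0.05, 0.05, 0.01, -0.02, -0.05, -0.03, 0.2,
-- [ 0.6569 -0.0652  0.0761]
```

send_rows(
  rows=[0.02,0.04,0.01,0,-0.05,0,0.2,0,0,0,0,0,0,-1,0,0,0,0,0,0,-1,0,0,0,0,0,0,-1,0.1,0,0,0,0,0,-1,0.12,0,0,0,0,0,-1,0.12,0,0,0,0,0,-1,0.12,0,0,0,0,0,-1,0.12,0,0,0,0,0,-1,0.12,0,0,0,0,0,-1,0.1,0,0,0,0,0,-1],
  force=40,
)

```text
clock: 50.6
tool_pos: [0.6547, -0.0275, 0.0782]
tcp_rot: [2.166, 2.271, -0.008]
ft_force: [0.5, -3.9, -1.1]
width: 0.208
```

```bash
python3 - <<'E'
from h import *
st();mpos();faces()
R0=tool(np.degrees(MA)+90,0);k=mag(.125)
plan([([*k,.076],R0,-1,7)])
E
```

```text
t 50.6 pos [ 0.6547 -0.0275  0.0782] y [ 0.9989  0.047  -0.0016] z [-0.0014 -0.0059 -1.    ] w 0.208 F [ 0.5267 -3.8988 -1.0958] q [-0.3911  0.6445  0.5327  1.7407 -0.403   0.8688  0.3653]
mag xy 0.15021557759471238 -0.0003425515363639324
z 0.035 n 15 front face x [0.1168 0.1187]
z 0.055 n 26 front face x [0.1171 0.1196]
z 0.075 n 12 front face x [0.1085 0.1098]
z 0.095 n 119 front face x [0.0568 0.0634]
tops x hist [ 0  9 69 35 17 75 17 15 16  4  7] top y [-0.0291  0.028 ] z [0.1114 0.1234]
0.07, 0, 0.01, 0, 0, 0, -1,
0.07, 0, 0.01, 0, 0.01, 0, -1,
0.07, 0, 0, 0, 0, 0, -1,
0.07, 0, 0.01, 0, 0.01, -0.01, -1,
0.07, 0, 0, 0, 0, 0, -1,
0.07, 0, 0.01, -0.01, 0.01, -0.01, -1,
0.06, 0.01, 0, 0, 0, 0, -1,
-- [ 0.654  -0.0025  0.0761]
```

send_rows(
  rows=[0.1,0,0,0,0,0,-1,0.1,0,0,0,0,0,-1,0.1,0,0,0,0,0,-1,0.1,0,0,0,0,0,-1,0.1,0,0,0,0,0,-1,0.1,0,0,0,0,0,-1,0.06,0,0,0,0,0,-1,0,0,0,0,0,0,-1],
)

```text
clock: 51.65
tool_pos: [0.6533, 0.0043, 0.0782]
tcp_rot: [2.165, 2.266, -0.012]
ft_force: [1.3, -3.8, -0.8]
width: 0.207
```

```bash
python3 - <<'E'
from h import *
st();mpos();im=faces()
cv2.imwrite("pics/j.png",cv2.resize(im[120:250,250:410],None,fx=4.5,fy=4.5,interpolation=cv2.INTER_CUBIC))
E
```

```text
t 51.65 pos [0.6533 0.0043 0.0782] y [ 0.999   0.0454 -0.0006] z [-0.0001 -0.0109 -0.9999] w 0.207 F [ 1.3014 -3.7837 -0.7841] q [-0.4461  0.6424  0.5372  1.7466 -0.3999  0.8646  0.312 ]
mag xy 0.1183968562054675 -0.00011842180133592086
z 0.035 n 77 front face x [0.11   0.1181]
z 0.055 n 55 front face x [0.0968 0.1123]
z 0.075 n 14 front face x [0.0781 0.1055]
z 0.095 n 39 front face x [0.0716 0.1166]
tops x hist [ 0 24 48 42 17  6  6  8  0  0  0] top y [-0.0292  0.0266] z [0.112 0.124]
```

send_rows(
  rows=[0.08,0,0,0,0,0,-1,0.08,0,0,0,0,0,-1,0.06,0,0,0,0,0,-1,0.04,0,0,0,0,0,-1],
)

```text
clock: 52.2
tool_pos: [0.6529, 0.0138, 0.0783]
tcp_rot: [2.165, 2.26, -0.017]
ft_force: [0.5, -5.8, -0.4]
width: 0.212
```

```bash
python3 - <<'E'
from h import *
st();mpos()
E
```

```text
t 52.2 pos [0.6529 0.0138 0.0783] y [0.9991 0.0431 0.0003] z [ 0.001  -0.0158 -0.9999] w 0.212 F [ 0.4798 -5.8283 -0.37  ] q [-0.4657  0.6425  0.5409  1.7481 -0.3968  0.8625  0.2915]
mag xy 0.10883934938041019 -2.381073251868024e-05
```

send_rows(
  rows=[0.06,0,0,0,0,0,-1,0.06,0,0,0,0,0,-1,0.05,0,0,0,0,0,-1,0.05,0,0,0,0,0,-1],
)

```text
clock: 52.7
tool_pos: [0.6528, 0.0178, 0.0783]
tcp_rot: [2.163, 2.251, -0.025]
ft_force: [2.0, -8.4, -1.7]
width: 0.209
```

```bash
python3 - <<'E'
from h import *
st();mpos()
E
```

```text
t 52.7 pos [0.6528 0.0178 0.0783] y [0.9992 0.0396 0.0018] z [ 0.0028 -0.0253 -0.9997] w 0.209 F [ 2.0313 -8.4379 -1.7253] q [-0.4812  0.6435  0.5479  1.7496 -0.3905  0.8593  0.2745]
mag xy 0.10484225249060991 1.790691522479508e-05
```

send_rows(
  rows=[0.1,0,0,0,-0.02,0,-1,0.1,0,0,0,-0.02,0,-1,0.1,0,0,0,-0.02,0,-1],
)

```text
clock: 53.08
tool_pos: [0.6527, 0.0177, 0.0784]
tcp_rot: [2.156, 2.227, -0.053]
ft_force: [2.2, -11.9, -1.7]
width: 0.214
```

```bash
python3 - <<'E'
from h import *
st();mpos()
E
```

```text
t 53.08 pos [0.6527 0.0177 0.0784] y [0.9995 0.0322 0.0044] z [ 0.0062 -0.0532 -0.9986] w 0.214 F [  2.1955 -11.904   -1.7201] q [-0.5072  0.6475  0.5674  1.7523 -0.3714  0.8524  0.2449]
mag xy 0.10491591110975214 -4.004275960432704e-05
```

send_rows(
  rows=[0,0,0,0,0,0,-1,0,0,0,0,0,0,-1,0,0,0,0,0,0,-0.2,0,0,0,0,0,0,0.2,0,0,0,0,0,0,0.2,0,0,-0.3,0,0,0,0.2,0,0,-0.7,0,0,0,0.2,0,0,-0.8,0,0,0,0.5,-0.6,0,-0.6,0,0.3,0,1,-0.8,0,0,0,0,0,1,-0.8,0,0,0,0,0,1],
)

```text
clock: 54.45
tool_pos: [0.6583, -0.0756, 0.2095]
tcp_rot: [2.166, 2.268, 0.012]
ft_force: [0.2, 0.5, -0.0]
width: 1.0
```

```bash
python3 - <<'E'
from h import *
st();mpos();im=faces()
a=cv2.resize(im[120:220,260:390],None,fx=3,fy=3,interpolation=cv2.INTER_CUBIC)
t,d=ctrl.snapshot("top")
b=cv2.resize(t[165:265,230:460],None,fx=3,fy=3,interpolation=cv2.INTER_CUBIC)
c=np.zeros((600,700,3),np.uint8);c[:300,:390]=a;c[300:,:690]=b;cv2.imwrite("pics/k.png",c)
hsv=cv2.cvtColor(t,cv2.COLOR_BGR2HSV)
m=((t.max(2)<95)&(hsv[...,0]<20)&(hsv[...,1]>150)).astype(np.uint8);m[:150]=0;m[262:]=0;m[:,:225]=0;m[:,425:]=0
cs,_=cv2.findContours(m,cv2.RETR_EXTERNAL,cv2.CHAIN_APPROX_NONE)
for q in cs:
    if cv2.contourArea(q)<50: continue
    P=w("top",q[:,0,:],.012);r=cv2.minAreaRect((P*1000).astype(np.float32));M=cv2.moments(q)
    print(q[:,0].mean(0),cv2.contourArea(q),r,w("top",[M["m10"]/M["m00"],M["m01"]/M["m00"]],.012))
    H=cv2.convexHull((P*1000).astype(np.float32))[:,0]
    print("   widths by azimuth",{a:int(np.ptp(H@[np.cos(np.radians(a)),np.sin(np.radians(a))])) for a in range(-60,120,20)})
E
```

```text
t 54.45 pos [ 0.6583 -0.0756  0.2095] y [0.9989 0.046  0.0093] z [ 0.0092  0.0016 -1.    ] w 1.0 F [ 0.2202  0.4953 -0.0094] q [-0.3749  0.5154  0.6222  1.6255 -0.3321  1.0987  0.382 ]
mag xy 0.19841489336080995 0.0007273353620410768
z 0.035 n 110 front face x [0.0993 0.1174]
z 0.055 n 93 front face x [0.0853 0.107 ]
z 0.075 n 88 front face x [0.0648 0.1103]
z 0.095 n 84 front face x [0.0628 0.0651]
tops x hist [52 44 62 44 48 71 43  0  0  0  0] top y [-0.0282  0.0291] z [0.1116 0.115 ]
[394.8387 212.    ] 84.5 ((589.584716796875, -230.19500732421875), (32.16816711425781, 37.562862396240234), 30.624752044677734) [[ 0.5897 -0.2299]]
   widths by azimuth {-60: 37, -40: 35, -20: 37, 0: 35, 20: 32, 40: 35, 60: 40, 80: 40, 100: 39}
[244.7179 194.3077] 126.5 ((648.5916748046875, 256.8827209472656), (39.2282600402832, 47.09625244140625), 53.75358200073242) [[0.6494 0.2562]]
   widths by azimuth {-60: 47, -40: 47, -20: 46, 0: 45, 20: 46, 40: 41, 60: 40, 80: 43, 100: 46}
[294.7294 191.2235] 343.5 ((660.620849609375, 96.71513366699219), (65.06849670410156, 68.99375915527344), 89.95618438720703) [[0.6611 0.0967]]
   widths by azimuth {-60: 80, -40: 85, -20: 80, 0: 69, 20: 83, 40: 90, 60: 87, 80: 74, 100: 66}
[388.1765 183.1765] 113.0 ((684.0863037109375, -209.83425903320312), (36.10392379760742, 42.97779083251953), 50.82304763793945) [[ 0.6833 -0.2106]]
   widths by azimuth {-60: 47, -40: 42, -20: 43, 0: 42, 20: 41, 40: 38, 60: 38, 80: 46, 100: 50}
```

View pics/k.png

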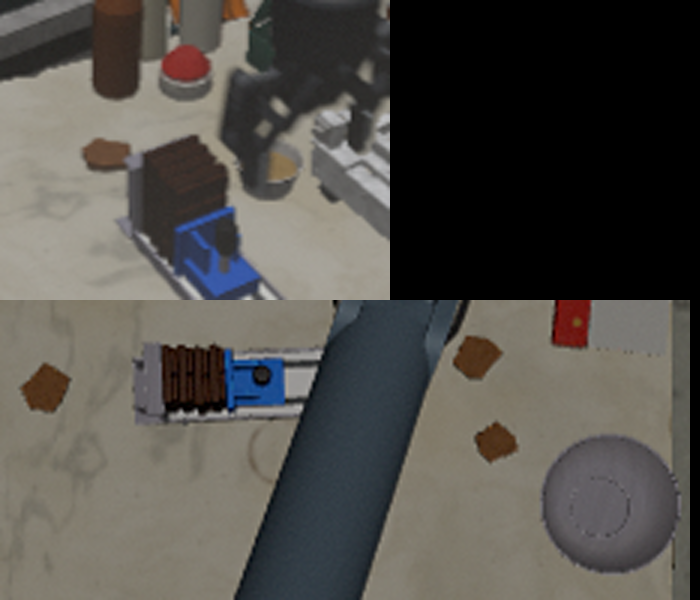

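The pictures show the four bars packed at (195,380) against the end plate, with the follower touching them. One broken piece has been knocked aside and now lies at (495,442); the other two are at (477,357) and (46,388). The bowl at (611,503) is unmoved.

```bash
python3 - <<'E'
from h import *
print("bottle base front",w("scene",[[299,151]],0.))
plan([([.590,-.230,.07],tool(-30,0),1,6)])
E
```

```text
bottle base front [[0.7143 0.3546]]
-0.48, -0.25, 0.47, 0.01, 0, 0.67, 1,
-0.5, -0.2, 0.47, 0.01, 0, 0.67, 1,
-0.52, -0.15, 0.47, 0.01, 0, 0.67, 1,
-0.53, -0.1, 0.46, 0.02, 0, 0.67, 1,
-0.54, -0.05, 0.47, 0.01, 0, 0.66, 1,
-0.54, 0, 0.46, 0.02, 0, 0.67, 1,
-- [ 0.5902 -0.2299  0.0702]
```

send_rows(
  rows=[-0.48,-0.25,0.47,0,0,0.67,1,-0.5,-0.2,0.47,0,0,0.67,1,-0.52,-0.15,0.47,0,0,0.67,1,-0.53,-0.1,0.46,0,0,0.67,1,-0.5,-0.05,0.42,0,0,0.66,1,-0.25,0,0.2,0,0,0.67,1,0,0,0,0,0,0,1],
)

```text
clock: 55.42
tool_pos: [0.5995, -0.2139, 0.0886]
tcp_rot: [2.724, 1.546, 0.029]
ft_force: [0.4, -0.4, 0.7]
width: 0.998
```

```bash
python3 - <<'E'
from h import *
st()
plan([([.590,-.230,.04],tool(-30,0),1,2),([.590,-.230,.002],tool(-30,0),1,2)])
E
```

```text
t 55.42 pos [ 0.5995 -0.2139  0.0886] y [ 0.8584 -0.5127  0.0171] z [ 0.0206  0.0013 -0.9998] w 0.998 F [ 0.3653 -0.3595  0.6722] q [-0.2039  0.6385  0.697   1.8035 -0.5342  0.875   0.2043]
-0.19, -0.01, 0.48, 0.06, -0.04, -0.05, 1,
-0.19, 0, 0.49, 0.06, -0.04, -0.06, 1,
-- [ 0.5902 -0.23    0.04  ]
0, 0, 0.38, 0, 0, 0, 1,
0, 0, 0.38, 0, 0, 0, 1,
-- [ 0.5902 -0.2299  0.002 ]
```

send_rows(
  rows=[-0.2,0,0.4,0.06,-0.04,-0.05,1,-0.2,0,0.4,0.06,-0.04,-0.06,1,-0.02,0,0.4,0,0,0,1,0,0,0.35,0,0,0,1,0,0,0.1,0,0,0,1,0,0,0,0,0,0,1],
)

```text
clock: 56.18
tool_pos: [0.5909, -0.2297, 0.0004]
tcp_rot: [-2.712, -1.582, -0.002]
ft_force: [1.1, 0.4, 0.2]
width: 1.0
```

```bash
python3 - <<'E'
from h import *
st()
plan([([.590,-.230,.002],tool(-30,0),1,1)])
E
```

```text
t 56.17 pos [ 0.5909 -0.2297  0.0004] y [ 0.8705 -0.4922 -0.0011] z [ 0.0002  0.0025 -1.    ] w 1.0 F [1.1338 0.437  0.2049] q [-0.1138  0.7539  0.6057  1.8308 -0.6108  0.7524  0.312 ]
-0.01, -0.01, -0.03, -0.01, -0.02, 0.06, 1,
-- [ 0.5902 -0.2299  0.0019]
```

send_rows(
  rows=[0,0,0,0,0,0,0.3,0,0,0,0,0,0,-1,0,0,0,0,0,0,-1,0,0,0,0,0,0,-1,0,0,0,0,0,0,-1,0,0,0,0,0,0,-1,0,0,-0.8,0,0,0,-1,0,0,-0.9,0,0,0,-1,0,0,-0.5,0,0,0,-1,0,0,0,0,0,0,-1],
  force=40,
)

```text
clock: 57.42
tool_pos: [0.5914, -0.23, 0.1145]
tcp_rot: [-2.712, -1.583, -0.004]
ft_force: [0.6, -0.6, -1.0]
width: 0.455
```

```bash
python3 - <<'E'
from h import *
st()
plan([([.519,-.345,.115],tool(-30,0),-1,4),([.519,-.345,.075],tool(-30,0),-1,2)])
E
```

```text
t 57.42 pos [ 0.5914 -0.23    0.1145] y [ 0.8707 -0.4919  0.0004] z [ 0.0016  0.0021 -1.    ] w 0.455 F [ 0.584  -0.5692 -1.0406] q [-0.1924  0.6132  0.7199  1.7783 -0.4934  0.9376  0.2233]
-0.68, -0.03, 0, 0, 0, 0.02, -1,
-0.68, -0.03, -0.01, 0, -0.01, 0.02, -1,
-0.68, -0.03, 0, 0, 0, 0.01, -1,
-0.67, -0.03, -0.01, 0, -0.01, 0.02, -1,
-- [ 0.519  -0.3447  0.1152]
0, 0, 0.4, 0, 0, 0, -1,
0, 0, 0.4, 0, 0, 0, -1,
-- [ 0.519  -0.3448  0.0752]
```

send_rows(
  rows=[-0.68,-0.03,0,0,0,0.02,-1,-0.68,-0.03,0,0,0,0.02,-1,-0.68,-0.03,0,0,0,0.01,-1,-0.4,-0.02,0,0,0,0.02,-1,-0.1,0,0,0,0,0,-1,0,0,0.4,0,0,0,-1,0,0,0.4,0,0,0,-1,0,0,0.1,0,0,0,-1,0,0,0,0,0,0,-1],
)

```text
clock: 58.55
tool_pos: [0.5224, -0.3313, 0.0569]
tcp_rot: [-2.701, -1.576, 0.002]
ft_force: [-0.7, 0.1, -1.2]
width: 0.455
```

```bash
python3 - <<'E'
from h import *
st()
plan([([.519,-.33,.068],tool(-30,0),-1,1)])
E
```

```text
t 58.55 pos [ 0.5224 -0.3313  0.0569] y [ 0.8706 -0.4919 -0.0125] z [-0.008   0.0112 -0.9999] w 0.455 F [-0.7365  0.146  -1.2434] q [ 0.0342  0.6661  0.6658  1.8405 -0.5454  0.8397  0.4634]
-0.01, -0.08, -0.22, -0.09, -0.04, 0.07, -1,
-- [ 0.5188 -0.3299  0.0679]
```

Release here, rise, and head for the piece at (0.683, −0.211).

send_rows(
  rows=[0,0,0,0,0,0,0.2,0,0,0,0,0,0,0.4,0,0,0,0,0,0,0.4,0,0,-0.5,0,0,0,0.4,0,0,-0.8,0,0,0,0.6,0,0,-0.2,0,0,0,1],
)

```text
clock: 59.3
tool_pos: [0.5236, -0.3324, 0.1349]
tcp_rot: [-2.703, -1.578, 0.001]
ft_force: [-0.3, -0.4, -0.4]
width: 0.984
```

```bash
cat >> h.py <<'E'
def barks():
    t,d=ctrl.snapshot("top");hsv=cv2.cvtColor(t,cv2.COLOR_BGR2HSV)
    m=((t.max(2)<95)&(hsv[...,0]<20)&(hsv[...,1]>150)).astype(np.uint8);m[:150]=0;m[262:]=0;m[:,:225]=0;m[:,460:]=0
    cs,_=cv2.findContours(m,cv2.RETR_EXTERNAL,cv2.CHAIN_APPROX_NONE)
    for q in cs:
        if cv2.contourArea(q)<40: continue
        P=w("top",q[:,0,:],.012);print("blob",P.mean(0),np.ptp(P,0))
    return t
E
python3 - <<'E'
from h import *
st();cv2.imwrite("pics/l.png",barks())
plan([([.683,-.211,.08],tool(40,0),1,0)])
plan([([.683,-.211,.08],tool(-50,0),1,0)])
E
```

```text
t 59.3 pos [ 0.5236 -0.3324  0.1349] y [ 0.8707 -0.4916 -0.0108] z [-0.0066  0.0104 -0.9999] w 0.984 F [-0.3234 -0.3975 -0.3808] q [-0.0179  0.5735  0.739   1.7898 -0.464   0.9717  0.401 ]
blob [ 0.5275 -0.3269] [0.0323 0.0294]
blob [0.6487 0.2562] [0.0458 0.0452]
blob [0.6565 0.1012] [0.0723 0.065 ]
blob [ 0.6839 -0.2104] [0.0429 0.0492]
0.41, 0.18, 0.12, 0, -0.01, -0.96, 1,
0.38, 0.23, 0.12, -0.01, -0.01, -0.97, 1,
0.35, 0.28, 0.12, 0, -0.01, -0.96, 1,
0.31, 0.32, 0.12, -0.01, -0.01, -0.97, 1,
0.26, 0.36, 0.12, 0, -0.01, -0.96, 1,
0.21, 0.39, 0.12, -0.01, -0.01, -0.97, 1,
0.15, 0.42, 0.12, 0, -0.01, -0.96, 1,
0.09, 0.43, 0.13, -0.01, -0.01, -0.97, 1,
0.04, 0.45, 0.12, 0, -0.01, -0.96, 1,
-- [ 0.6832 -0.2108  0.0802]
0.73, 0.32, 0.22, -0.02, -0.01, 0.51, 1,
0.76, 0.27, 0.22, -0.02, 0, 0.51, 1,
0.77, 0.21, 0.22, -0.02, -0.01, 0.52, 1,
0.79, 0.15, 0.22, -0.01, -0.01, 0.51, 1,
0.79, 0.1, 0.22, -0.02, 0, 0.52, 1,
-- [ 0.683  -0.2111  0.0801]
```

send_rows(
  rows=[0.75,0.3,0.2,0,0,0,1,0.75,0.3,0.22,0,0,0,1,0.75,0.3,0.22,0,0,0,1,0.7,0.3,0.22,0,0,0,1,0.4,0.17,0.1,0,0,0,1,0,0,0,0,0,0,1],
)

```text
clock: 60.1
tool_pos: [0.6659, -0.216, 0.0807]
tcp_rot: [-2.7, -1.57, 0.006]
ft_force: [0.5, -0.7, 0.3]
width: 0.999
```

```bash
python3 - <<'E'
from h import *
st()
plan([([.683,-.2107,.04],tool(-30,0),1,2),([.683,-.2107,.001],tool(-30,0),1,2)])
E
```

```text
t 60.1 pos [ 0.6659 -0.216   0.0807] y [ 0.869  -0.4945 -0.018 ] z [-0.0128  0.0138 -0.9998] w 0.999 F [ 0.4909 -0.6532  0.3011] q [-0.1701  0.7505  0.6761  1.6142 -0.5458  0.9912  0.1722]
0.13, 0.13, 0.41, -0.06, -0.02, 0.02, 1,
0.13, 0.13, 0.4, -0.07, -0.02, 0.02, 1,
-- [ 0.6832 -0.2108  0.0401]
0, 0, 0.39, 0, 0, 0, 1,
0, 0, 0.39, 0, 0, 0, 1,
-- [ 0.6832 -0.2108  0.0011]
```

send_rows(
  rows=[0.13,0.13,0.37,-0.06,-0.02,0.02,1,0.13,0.13,0.36,-0.06,-0.02,0.02,1,0,0.02,0.4,0,0,0,1,0,0,0.32,0,0,0,1,0,0,0.08,0,0,0,1,0,0,0,0,0,0,1],
)

```text
clock: 60.85
tool_pos: [0.6806, -0.2166, -0.0016]
tcp_rot: [-2.727, -1.56, 0.007]
ft_force: [0.3, 0.2, -0.8]
width: 1.0
```

```bash
python3 - <<'E'
from h import *
st()
plan([([.683,-.2107,.001],tool(-30,0),1,1)])
E
```

```text
t 60.85 pos [ 0.6806 -0.2166 -0.0016] y [ 0.8621 -0.5067 -0.0023] z [-0.0039 -0.0022 -1.    ] w 1.0 F [ 0.31    0.1517 -0.8441] q [-0.1431  0.8601  0.6224  1.6188 -0.6121  0.8695  0.1902]
0.13, -0.02, -0.05, -0.02, 0.03, -0.06, 1,
-- [ 0.6831 -0.2105  0.0008]
```

send_rows(
  rows=[0.12,-0.02,-0.06,0,0,0,1,0,0,0,0,0,0,0.3,0,0,0,0,0,0,-1,0,0,0,0,0,0,-1,0,0,0,0,0,0,-1,0,0,0,0,0,0,-1,0,0,0,0,0,0,-1,0,0,-0.8,0,0,0,-1,0,0,-0.9,0,0,0,-1,0,0,-0.5,0,0,0,-1,0,0,0,0,0,0,-1],
)

```text
clock: 62.22
tool_pos: [0.6836, -0.2105, 0.1155]
tcp_rot: [2.726, 1.559, -0.006]
ft_force: [-0.6, 0.2, -1.1]
width: 0.499
```

```bash
python3 - <<'E'
from h import *
st()
plan([([.505,-.36,.118],tool(-30,0),-1,5)])
E
```

```text
t 62.23 pos [ 0.6836 -0.2105  0.1155] y [ 0.862  -0.5069 -0.001 ] z [-0.0026 -0.0025 -1.    ] w 0.499 F [-0.5966  0.1595 -1.0825] q [-0.2009  0.7332  0.7086  1.5635 -0.5239  1.0446  0.1177]
-0.88, -0.31, -0.01, 0, 0.01, -0.01, -1,
-0.88, -0.31, -0.01, 0, 0, -0.01, -1,
-0.88, -0.32, -0.01, 0, 0.01, -0.01, -1,
-0.87, -0.32, 0, 0, 0, -0.01, -1,
-0.87, -0.32, -0.01, -0.01, 0.01, -0.02, -1,
-- [ 0.5049 -0.3597  0.118 ]
```

send_rows(
  rows=[-0.88,-0.31,0,0,0,0,-1,-0.88,-0.31,0,0,0,0,-1,-0.88,-0.32,0,0,0,0,-1,-0.87,-0.32,0,0,0,0,-1,-0.6,-0.22,0,0,0,0,-1,-0.15,-0.05,0,0,0,0,-1,0,0,0,0,0,0,-1],
)

```text
clock: 63.1
tool_pos: [0.5025, -0.3541, 0.1058]
tcp_rot: [-2.714, -1.56, 0.017]
ft_force: [0.3, 0.1, 0.1]
width: 0.502
```

```bash
python3 - <<'E'
from h import *
st()
plan([([.51,-.36,.066],tool(-30,0),-1,3)])
E
```

```text
t 63.1 pos [ 0.5025 -0.3541  0.1058] y [ 0.864  -0.5033 -0.0147] z [-0.0146  0.0041 -0.9999] w 0.502 F [0.3269 0.1308 0.1124] q [ 0.034   0.6042  0.7249  1.822  -0.4863  0.918   0.4528]
-0.01, 0.07, 0.26, -0.04, 0.01, -0.01, -1,
-0.01, 0.06, 0.27, -0.03, 0.01, -0.01, -1,
0, 0.07, 0.27, -0.04, 0.01, -0.01, -1,
-- [ 0.5102 -0.3599  0.0658]
```

send_rows(
  rows=[0,0.07,0.27,0,0,0,-1,0,0.06,0.27,0,0,0,-1,0,0.05,0.16,0,0,0,-1,0,0,0,0,0,0,-1,0,0,0,0,0,0,0.2,0,0,0,0,0,0,0.4,0,0,0,0,0,0,0.4,0,0,-0.5,0,0,0,0.4,0,0,-0.8,0,0,0,0.6,0,0,-0.7,0,0,0,1,0,0,-0.4,0,0,0,1],
)

```text
clock: 64.47
tool_pos: [0.5153, -0.3551, 0.1895]
tcp_rot: [-2.706, -1.567, 0.017]
ft_force: [0.3, -0.4, -0.3]
width: 1.001
```

```bash
python3 - <<'E'
from h import *
st();cv2.imwrite("pics/m.png",barks())
plan([([.50,0.0,.2],tool(-30,0),1,0),([.648,.256,.16],tool(-30,0),1,0)])
E
```

```text
t 64.47 pos [ 0.5153 -0.3551  0.1895] y [ 0.8673 -0.4975 -0.0179] z [-0.0165  0.0071 -0.9998] w 1.001 F [ 0.3152 -0.3672 -0.3418] q [-0.0124  0.5293  0.7854  1.7237 -0.4105  1.0809  0.3874]
blob [ 0.5194 -0.3446] [0.0518 0.068 ]
blob [0.6486 0.2564] [0.0458 0.0484]
blob [0.6589 0.0972] [0.069 0.065]
0.75, -0.48, -0.02, -0.01, 0, 0, 1,
0.75, -0.48, -0.02, -0.01, 0, 0, 1,
0.75, -0.48, -0.02, -0.01, 0, 0, 1,
0.75, -0.48, -0.01, -0.01, 0, 0, 1,
0.75, -0.48, -0.02, -0.01, 0, 0, 1,
0.76, -0.48, -0.02, -0.02, 0, 0.01, 1,
0.75, -0.47, -0.02, -0.01, 0.01, 0.01, 1,
0.75, -0.48, -0.01, -0.02, 0, 0, 1,
-- [ 0.4999 -0.0002  0.2   ]
0.85, 0, 0.11, 0, 0, 0, 1,
0.84, 0, 0.11, 0, 0, 0, 1,
0.85, 0, 0.12, 0, 0, 0, 1,
0.84, 0, 0.11, 0, 0, 0, 1,
0.85, 0, 0.12, 0, 0, 0, 1,
0.84, 0, 0.11, 0, 0, 0, 1,
0.85, 0, 0.12, 0, 0, 0, 1,
-- [0.6479 0.2561 0.1598]
```

send_rows(
  rows=[0.75,-0.48,-0.02,0,0,0,1,0.75,-0.48,-0.02,0,0,0,1,0.75,-0.48,-0.02,0,0,0,1,0.75,-0.48,-0.01,0,0,0,1,0.75,-0.48,-0.02,0,0,0,1,0.76,-0.48,-0.02,0,0,0,1,0.75,-0.47,-0.02,0,0,0,1,0.75,-0.4,-0.01,0,0,0,1,0.85,0,0.05,0,0,0,1,0.84,0,0.05,0,0,0,1,0.85,0,0.05,0,0,0,1,0.6,0,0.05,0,0,0,1],
)

```text
clock: 66.03
tool_pos: [0.5812, 0.1458, 0.1885]
tcp_rot: [-2.714, -1.56, 0.008]
ft_force: [-0.2, -0.6, -0.2]
width: 1.003
```

```bash
python3 - <<'E'
from h import *
st()
plan([([.6486,.2563,.10],tool(-30,0),1,0),([.6486,.2563,.06],tool(-30,0),1,0)])
E
```

```text
t 66.03 pos [0.5812 0.1458 0.1885] y [ 0.8639 -0.5035 -0.012 ] z [-0.0098  0.007  -0.9999] w 1.003 F [-0.1821 -0.5572 -0.2013] q [-0.8507  0.4644  0.7384  1.7944 -0.369   1.0325 -0.4968]
0.65, 0.02, 0.44, -0.02, 0, -0.01, 1,
0.65, 0.02, 0.44, -0.02, 0, -0.01, 1,
0.64, 0.02, 0.45, -0.02, 0, 0, 1,
0.65, 0.01, 0.44, -0.03, -0.01, -0.01, 1,
-- [0.6487 0.2565 0.1002]
0, 0, 0.8, 0, 0, 0, 1,
-- [0.6487 0.2565 0.0602]
```

send_rows(
  rows=[0.65,0.02,0.3,-0.02,0,0,1,0.65,0.02,0.4,-0.02,0,0,1,0.64,0.02,0.45,-0.02,0,0,1,0.5,0.01,0.44,-0.03,0,0,1,0.15,0,0.3,0,0,0,1,0,0,0,0,0,0,1],
)

```text
clock: 66.78
tool_pos: [0.6503, 0.2615, 0.0883]
tcp_rot: [-2.721, -1.569, -0.0]
ft_force: [-0.2, 0.1, 0.1]
width: 1.001
```

```bash
python3 - <<'E'
from h import *
st()
plan([([.6486,.2563,.04],tool(-30,0),1,3),([.6486,.2563,.001],tool(-30,0),1,2)])
E
```

```text
t 66.78 pos [0.6503 0.2615 0.0883] y [ 0.8653 -0.5012 -0.0004] z [-0.0002  0.0006 -1.    ] w 1.001 F [-0.2376  0.0867  0.0629] q [-0.8514  0.7235  0.6389  1.6197 -0.5007  0.9676 -0.5674]
-0.04, 0.01, 0.32, 0, 0, 0, 1,
-0.03, 0.01, 0.32, 0, 0, -0.01, 1,
-0.04, 0, 0.33, 0, 0, 0, 1,
-- [0.6484 0.2563 0.0398]
0, 0, 0.39, 0, 0, 0, 1,
0, 0, 0.39, 0, 0, 0, 1,
-- [0.6484 0.2563 0.0008]
```

send_rows(
  rows=[-0.04,0,0.32,0,0,0,1,-0.04,0,0.32,0,0,0,1,-0.04,0,0.33,0,0,0,1,0,0,0.36,0,0,0,1,0,0,0.26,0,0,0,1,0,0,0.06,0,0,0,1,0,0,0,0,0,0,1],
)

```text
clock: 67.65
tool_pos: [0.6473, 0.2522, 0.0019]
tcp_rot: [2.725, 1.562, 0.002]
ft_force: [-0.6, -0.2, 0.7]
width: 1.005
```

```bash
python3 - <<'E'
from h import *
st()
plan([([.6486,.2563,.001],tool(-30,0),1,1)])
E
```

```text
t 67.65 pos [0.6473 0.2522 0.0019] y [ 0.863  -0.5053  0.0007] z [ 0.001   0.0003 -1.    ] w 1.005 F [-0.5919 -0.1971  0.6891] q [-0.806   0.8149  0.5755  1.6727 -0.5686  0.826  -0.5087]
0.08, -0.02, 0.02, 0.01, -0.01, -0.04, 1,
-- [0.6485 0.2562 0.0009]
```

send_rows(
  rows=[0.08,-0.02,0.02,0,0,0,1,0,0,0,0,0,0,0.3,0,0,0,0,0,0,-1,0,0,0,0,0,0,-1,0,0,0,0,0,0,-1,0,0,0,0,0,0,-1,0,0,0,0,0,0,-1,0,0,-0.8,0,0,0,-1,0,0,-1,0,0,0,-1,0,0,-1,0,0,0,-1,0,0,-0.8,0,0,0,-1,0,0,0,0,0,0,-1],
)

```text
clock: 69.15
tool_pos: [0.6481, 0.2568, 0.1864]
tcp_rot: [-2.725, -1.563, -0.001]
ft_force: [0.0, 0.1, -0.8]
width: 0.568
```

```bash
python3 - <<'E'
from h import *
st()
plan([([.5,.06,.2],tool(-30,0),-1,0),([.515,-.34,.18],tool(-30,0),-1,0)])
E
```

```text
t 69.15 pos [0.6481 0.2568 0.1864] y [ 0.8631 -0.5051  0.0001] z [ 0.0005  0.0006 -1.    ] w 0.568 F [ 0.0007  0.0617 -0.8489] q [-0.8869  0.6221  0.7029  1.5548 -0.4315  1.124  -0.6172]
-0.82, -0.09, -0.05, 0, 0, -0.01, -1,
-0.81, -0.1, -0.05, 0, 0, -0.01, -1,
-0.82, -0.1, -0.04, 0, 0, -0.01, -1,
-0.81, -0.1, -0.05, 0, 0, 0, -1,
-0.82, -0.1, -0.04, 0, 0, -0.01, -1,
-0.81, -0.09, -0.05, 0, -0.01, 0, -1,
-- [0.5002 0.06   0.2002]
-0.75, 0.47, 0.05, 0, 0, 0, -1,
-0.75, 0.47, 0.04, 0, 0, 0, -1,
-0.75, 0.47, 0.05, 0, 0, 0, -1,
-0.75, 0.47, 0.04, 0, 0, 0, -1,
-0.76, 0.48, 0.05, 0, 0, 0, -1,
-0.75, 0.47, 0.04, 0, 0, 0, -1,
-0.76, 0.48, 0.05, 0, 0, 0, -1,
-0.75, 0.47, 0.04, 0, 0, 0, -1,
-0.76, 0.48, 0.05, 0, 0, 0, -1,
-- [ 0.5151 -0.3401  0.1799]
```

send_rows(
  rows=[-0.82,-0.09,-0.05,0,0,0,-1,-0.81,-0.1,-0.05,0,0,0,-1,-0.82,-0.1,-0.04,0,0,0,-1,-0.81,-0.1,-0.05,0,0,0,-1,-0.82,-0.1,-0.04,0,0,0,-1,-0.81,-0.09,-0.05,0,0,0,-1,-0.75,0.47,0.03,0,0,0,-1,-0.75,0.47,0.02,0,0,0,-1,-0.75,0.47,0.03,0,0,0,-1,-0.75,0.47,0.02,0,0,0,-1,-0.75,0.47,0.03,0,0,0,-1,-0.6,0.4,0,0,0,0,-1],
)

```text
clock: 70.65
tool_pos: [0.4956, -0.2036, 0.1806]
tcp_rot: [-2.705, -1.573, 0.03]
ft_force: [-0.2, 0.0, -0.1]
width: 0.569
```

```bash
python3 - <<'E'
from h import *
st()
plan([([.519,-.343,.12],tool(-30,0),-1,0)])
E
```

```text
t 70.65 pos [ 0.4956 -0.2036  0.1806] y [ 0.8689 -0.4946 -0.02  ] z [-0.0227  0.0006 -0.9997] w 0.569 F [-0.243   0.04   -0.0539] q [-0.3448  0.394   0.8431  1.9416 -0.3408  0.9794  0.1424]
-0.54, 0.45, 0.3, -0.04, 0.02, 0.01, -1,
-0.55, 0.45, 0.3, -0.03, 0.02, 0.01, -1,
-0.55, 0.45, 0.3, -0.04, 0.02, 0.01, -1,
-0.54, 0.45, 0.31, -0.03, 0.02, 0.01, -1,
-- [ 0.5188 -0.3429  0.1198]
```

send_rows(
  rows=[-0.54,0.45,0.25,0,0,0,-1,-0.55,0.45,0.25,0,0,0,-1,-0.55,0.45,0.28,0,0,0,-1,-0.4,0.3,0.28,0,0,0,-1,-0.1,0.05,0.2,0,0,0,-1,0,0,0,0,0,0,-1],
)

```text
clock: 71.4
tool_pos: [0.5104, -0.3418, 0.1074]
tcp_rot: [-2.699, -1.562, 0.041]
ft_force: [-0.7, 0.5, -0.3]
width: 0.566
```

```bash
python3 - <<'E'
from h import *
st()
plan([([.519,-.343,.07],tool(-30,0),-1,2)])
E
```

```text
t 71.4 pos [ 0.5104 -0.3418  0.1074] y [ 0.8665 -0.4981 -0.0328] z [-0.0342  0.0063 -0.9994] w 0.566 F [-0.71    0.455  -0.2645] q [-0.0023  0.6158  0.7436  1.8093 -0.4835  0.9446  0.4317]
0.04, 0.09, 0.37, -0.12, 0.04, 0.01, -1,
0.03, 0.09, 0.37, -0.11, 0.04, 0.01, -1,
-- [ 0.519  -0.3431  0.0702]
```

Lower, release, rise and move clear toward the robot's centre.

send_rows(
  rows=[0.03,0.09,0.37,-0.05,0,0,-1,0.03,0.09,0.3,-0.05,0,0,-1,0,0,0,0,0,0,-1,0,0,0,0,0,0,0.3,0,0,0,0,0,0,0.5,0,0,0,0,0,0,0.5,0,0,-0.5,0,0,0,0.5,0,0,-0.8,0,0,0,0.5,0,0,-0.9,0,0,0,0.5,0.8,-0.4,-0.5,0,0,0,0.5,0.8,-0.4,0,0,0,0,0.5,0.6,-0.3,0,0,0,0,0.5],
)

```text
clock: 72.9
tool_pos: [0.5301, -0.219, 0.2141]
tcp_rot: [-2.717, -1.566, 0.021]
ft_force: [1.0, 0.6, -0.5]
width: 0.753
```

send_rows(
  rows=[0.8,-0.4,0,0,0,0,0.5,0.6,-0.2,0,0,0,0,0.5,0.2,0,0,0,0,0,0.5,0,0,0,0,0,0,0.5],
)

```text
clock: 73.4
tool_pos: [0.5452, -0.1308, 0.2154]
tcp_rot: [-2.716, -1.57, 0.015]
ft_force: [-1.0, -1.0, -0.4]
width: 0.751
```

```bash
python3 - <<'E'
from h import *
st();faces()
im,d=ctrl.snapshot("scene");t=barks();dt=ctrl.snapshot("top")[1]
a=cv2.resize(im[130:390,270:430],None,fx=2,fy=2,interpolation=cv2.INTER_CUBIC)
b=cv2.resize(t[150:290,270:460],None,fx=2.5,fy=2.5,interpolation=cv2.INTER_CUBIC)
c=np.zeros((520,800,3),np.uint8);c[:a.shape[0],:320]=a;c[:b.shape[0],325:325+b.shape[1]]=b;cv2.imwrite("pics/n.png",c)
# bark height in bowl from top depth
cal=ctrl.calibration("top");T=np.linalg.inv(cal["camera_from_world"]);hsv=cv2.cvtColor(t,cv2.COLOR_BGR2HSV)
v,u=np.nonzero((hsv[...,1]>150)&(hsv[...,0]<20)&(t.max(2)<95));k=(u>405)&(u<460)&(v>205)&(v<262);u,v=u[k],v[k];z=dt[v,u]
X=np.c_[(u-cal["cx"])/cal["fx"]*z,(v-cal["cy"])/cal["fy"]*z,z]@T[:3,:3].T+T[:3,3]
print("bowl brown",len(X),X.min(0),X.max(0),np.percentile(X[:,2],[5,50,95]))
E
```

```text
t 73.4 pos [ 0.5452 -0.1308  0.2154] y [ 0.8667 -0.4988 -0.0089] z [-0.0107 -0.0007 -0.9999] w 0.751 F [-0.9759 -1.0439 -0.4226] q [-0.4891  0.3879  0.8489  1.8563 -0.3275  1.0556 -0.0321]
z 0.035 n 106 front face x [0.0991 0.1146]
z 0.055 n 93 front face x [0.0829 0.1079]
z 0.075 n 80 front face x [0.0653 0.1113]
z 0.095 n 2 front face x [0.0649 0.0651]
tops x hist [ 0  7 15  9  4  0  0  0  0  0  0] top y [-0.0304 -0.0172] z [0.1117 0.1143]
blob [ 0.5226 -0.3483] [0.0616 0.0743]
blob [0.6585 0.0949] [0.069 0.065]
bowl brown 280 [ 0.4248 -0.3866  0.0143] [0.5519 0.0289 1.6628] [0.0211 0.032  0.0455]
```

View pics/n.png

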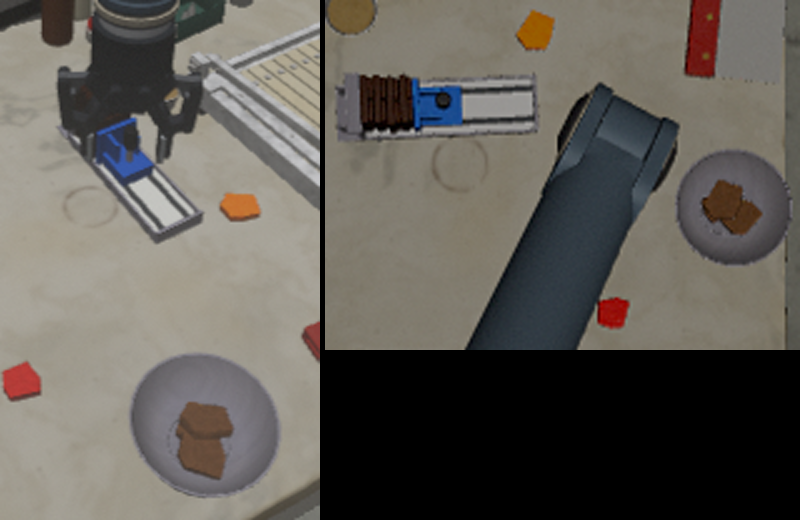

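The left view shows the broken pieces heaped inside the bowl at (205,440). The right view shows the four bars packed at (387,102) with the follower against them, and no brown pieces left on the table. I hand in.

```bash
python3 -c "
from bench import ctrl
print(ctrl.sign_off(), ctrl.get_obs()['clock'])"
```

```text
the job is handed in; nothing more can be done
the job is handed in; nothing more can be done
```

The magazine is loaded and the job is handed in at about 73 s. The follower was drawn all the way back, and all four whole bars were stood on their short ends in the trough. The follower was then slid up until it stopped against the row. All three broken pieces went into the bowl.

**Row of bars:** The last depth check put the front of the row at about 65 mm, against 64 mm for four bars packed tight. Before the follower was slid up, the faces I measured showed no lean. The follower stopped moving while the push force rose to about 12 N.

**Broken pieces:** They lie in a heap in the upright bowl, with tops no higher than about 46 mm and no brown pieces left on the table. Only two are clearly visible in the final picture. I take the third to be under them, since each was confirmed in the grip and released over the bowl.

**Along the way:**
- Bar 3 lay too close for the tilted grasp, so I first carried it to a better spot on the table and picked it up again.
- One broken piece was knocked aside mid-run; I found it again and picked it from its new place.
- The final picture gave only a partial view of the bar tops, because the arm blocked it.

The moves stayed clear of the brown squeeze bottle, the steel cup and the look-alikes, but I did not measure their positions again at the end. No check failed.

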